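# Feel for the empty bay and stow the ink cartridge

### The job

Two of the three covered bays of the aluminium rack already hold a cartridge that you cannot see; press the feeler pins on its roof to find the empty bay (there the pin sinks all the way down). Then slide the loose ink cartridge flat along the bench, without lifting it, and push it nose first into that bay until its rear end is about flush with the front edge of the rack's roof (about a centimetre may stick out). Leave the jar and the roll of tape where they stand.

Things in the scene. Friction and masses are not known exactly. Their poses are not given: they have to be found in the camera images.
- rack: Bare aluminium rack fixed on the bench, 264 mm wide (y), 130 mm deep, roof top 55 mm high, with three covered bays side by side, left (+y), middle, right (-y). Origin: on the bench under the middle of the roof's front edge; x points into the bays, z up. Two bays (which ones varies) hold a hidden cartridge like the loose one, just behind the flap; such a bay takes no second one.
- cartridge: The loose ink cartridge: plain off-white plastic block with a narrower grey nose, 100 mm long (x), 72 mm wide (y), 40 mm high, 0.2 to 0.45 kg. It lies on the bench left of the rack, just before its mouths. Behind it a tall cabinet fills x > 0.57, y > -0.03 m. Origin: centre of the underside; rear face at x = -50 mm. The nose points roughly along the rack's x.
- nose (a point): Middle of the nose end of the loose cartridge, 50 mm ahead of its origin, 20 mm up. The nose is the last 10 mm, 60 mm wide and 36 mm high.
- swab_jar: Bystander: white jar with screw lid, 69 mm across, 74 mm high, standing on the bench to the left. Origin: centre of the underside.
- tape_roll: Bystander: white roll of tape standing on its end, 55 mm across, 50 mm high, on the bench to the left. Origin: centre of the underside.
- mouth_left (a point): Mouth of the left bay: the point on the bench on its centre line (rack y = 86 mm), under the roof's front edge; axes as the rack's. The bay is 80 mm wide, 50 mm high, 116 mm deep, with the bench as floor; its 6 mm side walls start 13 mm before the mouth with rounded ends. A very light 2 mm flap hung from the roof's edge closes it down to 4 mm above the bench and swings inward when pushed.
- cap_left (a point): Middle of the top of the black round cap (32 mm across, 8 mm thick) of the left bay's feeler, an upright sprung pin through the roof at rack x = 72 mm, y = 86 mm. The cap top is 100 mm above the bench when up. This point moves down with the cap.
- feeler_left (a joint): How far the left feeler is pressed down, m: 0 up, 0.028 fully down. The spring gives 1 N at the top and 2.4 N fully down, and lifts it again. Over an empty bay it goes fully down; over a full bay it stops on the hidden cartridge after about 0.007.
- mouth_middle (a point): Mouth of the middle bay: the point on the bench on its centre line (rack y = 0 mm), under the roof's front edge; axes as the rack's. The bay is 80 mm wide, 50 mm high, 116 mm deep, with the bench as floor; its 6 mm side walls start 13 mm before the mouth with rounded ends. A very light 2 mm flap hung from the roof's edge closes it down to 4 mm above the bench and swings inward when pushed.
- cap_middle (a point): Middle of the top of the black round cap (32 mm across, 8 mm thick) of the middle bay's feeler, an upright sprung pin through the roof at rack x = 72 mm, y = 0 mm. The cap top is 100 mm above the bench when up. This point moves down with the cap.
- feeler_middle (a joint): How far the middle feeler is pressed down, m: 0 up, 0.028 fully down. The spring gives 1 N at the top and 2.4 N fully down, and lifts it again. Over an empty bay it goes fully down; over a full bay it stops on the hidden cartridge after about 0.007.
- mouth_right (a point): Mouth of the right bay: the point on the bench on its centre line (rack y = -86 mm), under the roof's front edge; axes as the rack's. The bay is 80 mm wide, 50 mm high, 116 mm deep, with the bench as floor; its 6 mm side walls start 13 mm before the mouth with rounded ends. A very light 2 mm flap hung from the roof's edge closes it down to 4 mm above the bench and swings inward when pushed.
- cap_right (a point): Middle of the top of the black round cap (32 mm across, 8 mm thick) of the right bay's feeler, an upright sprung pin through the roof at rack x = 72 mm, y = -86 mm. The cap top is 100 mm above the bench when up. This point moves down with the cap.
- feeler_right (a joint): How far the right feeler is pressed down, m: 0 up, 0.028 fully down. The spring gives 1 N at the top and 2.4 N fully down, and lifts it again. Over an empty bay it goes fully down; over a full bay it stops on the hidden cartridge after about 0.007.

How it is judged (in metres and radians):
On the way:
1. the feeler of the empty bay has been pressed down (more than 22 mm) (value of joint any of feeler_left, feeler_middle, feeler_right above 0.022 m), for 0.1 s.
At the end, for the whole second after the job is handed in: The loose cartridge lies flat and at rest in a bay, nose first: its rear end sticks out at most 16 mm before the front edge of the rack's roof, it is within 10 mm of the bay's centre line and 0.12 rad of its direction; all three feelers are up (x of nose in the frame of rack above 0.084 m and (y of cartridge in the frame of rack between 0.076 and 0.096 m or y of cartridge in the frame of rack between -0.01 and 0.01 m or y of cartridge in the frame of rack between -0.096 and -0.076 m) and angle between the x axis of cartridge and the x axis of rack, either way round below 0.12 rad and height (world z) of cartridge below 0.006 m and angle between cartridge's own z axis and vertical below 0.08 rad and linear speed of cartridge below 0.02 m/s and value of joint each of feeler_left, feeler_middle, feeler_right below 0.005 m); the robot touches nothing.
It fails at once if the cartridge is lifted off the bench (20 mm) or tipped (height (world z) of cartridge above 0.02 m or angle between cartridge's own z axis and vertical above 0.35 rad).
It fails at once if the jar or the roll of tape is moved by more than 30 mm (distance of any of swab_jar, tape_roll from where it was at the start of the episode above 0.03 m).
It also fails if it takes over 72 s, if anything falls off the work surface, if the arm or the gripper's body presses on something with over 40 N, if the wrist force passes 120 N, or if a joint passes its speed limit or range.

### The arm

A 7-joint arm with a two-finger parallel gripper is mounted at the origin on a cart in front of the work surface, level with it; the furniture and walls round the work are solid. World frame = base frame: x ahead of the robot, y to its left, z up, the work surface at z = 0. Lengths are in mm, angles in rad, forces in N, time in s.
With the tool pointing down it reaches from about 400 to 875 mm from the base axis. Payload 4.4 kg.
Tool frame: the origin (TCP) lies at the very end of the fingers, on their centre line; the grasp point (between the pads) lies 19 mm behind it; y points along the fingers, z is the direction in which the jaws open and shut, and the axes are right-handed (so a half turn about y gives the same grasp; the last joint's range is limited). The gripper opens to 85 mm and grips with 20 to 120 N. Pads are 22 mm wide; open, the fingers measure 114 mm over their backs; the gripper's body (76 mm by 85 mm) begins 54 mm behind the grasp point. The pads swing forward as they close: fully open they stand 13 mm farther back than shut.
Start: joints at [-1.269, 0.628, 0.038, 1.517, -0.027, 0.996, -0.02], TCP at [233.692, 606.553, 192.613] pointing down, gripper open.
Joint ranges: [-3.06, 3.06], [-0.37, 2.12], [-1.25, 1.32], [0.18, 2.47], [-1.1, 4.24], [0.23, 1.98], [-2.94, 2.94]. Speed limits (rad/s): [2.57, 2.57, 3.14, 3.14, 3.14, 3.14, 3.14].

### API

Orientations are given as [roll, pitch, yaw] about the fixed x, y, z axes, in that order (R = Rz(yaw) Ry(pitch) Rx(roll)).
In Python, from cell import ctrl, imaging, finish_job gives the robot as it stands.
- The arm moves only by the shell command python3 -m inch 'ROWS'. ROWS is JSON, one flat list of numbers, 7 for each row, row after row: the opening, from 0 (shut) to 1 (fully open), then the shift along the tool's x, y, z in cm, then the turn, a rotation vector about the tool's x, y, z in degrees. A call has 1 to 12 rows; each row is the pose to reach, as a shift and turn from the pose commanded when the call began, along the tool's axes at that moment; what a row does not reach only later rows make up. A row lasts 1/10 s, in which the tool goes at most 50 mm and 8.59 degrees, less where a joint would pass 70% of its speed; a pose out of reach is approached as far as the arm can. A call with a gripper value outside its range is refused whole. The fingers move at their own pace and stop on an object; the grip force is fixed at half the most. Time passes only in rows, so rows that repeat a pose let the fingers close. It gives the time, the measured TCP pose, the force and the opening at its end, in the units of the state.
- ctrl.read_state(): the state, without advancing time (a new reading comes with each control period).
- imaging.get_image(name): name is "side" or "top" or "wrist"; returns a dict with "img" (480x640x3 uint8, red, green, blue), "fx", "fy", "cx", "cy" (pixels), "R" (3x3) and "t" (3): a world point X has camera coordinates R X + t. Camera axes: x right, y down, z forward; pixel columns grow to the right and rows downward; lengths in mm; the calibration is good to about 2 mm. A picture is of the moment at which its call begins. There is no depth.
- finish_job(): hands the job in, once; it reports no verdict.
The state is a dict: "clock": time; "qpos": joint angles; "qd": joint speeds; "tau": joint torques, N m; "eef_pos": TCP position; "tool_rot": TCP orientation; "force": force on the tool from outside, world axes, zero at the start; "torque": the same for the moment, N m; "width": finger opening in mm.
Only numpy, scipy, OpenCV 4.12 (cv2) and the standard library are available. Lean on these libraries where they do the work, as an engineer would, in place of code of your own. Each camera call takes 0.05 s, during which the arm holds its last target.

## Working session

There is one attempt and no reset: what is moved stays moved. The work goes in short steps, Python scripts to look and compute and a shell command to move; the robot and the scene stay as the last step left them, time stands still between calls to the robot, and variables do not carry over. Pictures are saved under pics/ and viewed, and the job is handed in when it is done.

```bash
ls; mkdir -p pics
python3 - <<'E'
from cell import ctrl, imaging
import cv2
s=ctrl.read_state()
for k,v in s.items(): print(k,v)
for n in ["side","top","wrist"]:
    d=imaging.get_image(n); cv2.imwrite(f"pics/{n}0.png",d["img"][:,:,::-1])
    print(n,d["fx"],d["fy"],d["cx"],d["cy"],d["R"],d["t"])
E
```

```text
pics
clock 0.0
qpos [-1.26878327  0.62935345  0.0384461   1.51834984 -0.02700161  0.99626451
 -0.0200168 ]
qd [-7.81240862e-04 -4.56609728e-04 -5.60390712e-04 -2.59616951e-04
  6.29393753e-06  3.73297586e-04 -7.61428748e-04]
tau [-6.79161917e-05 -5.63402832e+01  1.22607294e+00 -1.93452930e+01
  1.08661762e-02  1.02984751e-02  9.53359738e-07]
eef_pos [233.4562217  605.90415113 191.69027316]
tool_rot [-1.57265317e+00 -2.54480792e-05 -3.67833659e-01]
force [ 0.83781242 -0.3927958   0.30251775]
torque [ 0.01267965 -0.00465704 -0.0236963 ]
width 85.29557895835171
side 523.0026439005287 523.0026439005287 314.90131304755295 231.2505509014246 [[ 0.9149861  -0.40332396  0.01141154]
 [-0.20656848 -0.492544   -0.84541698]
 [ 0.34659761  0.77118752 -0.53398493]] [-476.66428142  220.43420192 1087.50093189]
top 555.7597389257388 555.7597389257388 328.0352897483236 231.40665096639788 [[ 0.02906431 -0.99956613 -0.00477631]
 [-0.98504013 -0.02782931 -0.17006314]
 [ 0.16985643  0.00964763 -0.98542159]] [  28.36549136  547.50839917 1122.74724129]
wrist 370.0739487193673 370.0739487193673 323.0825273848959 246.7224898798348 [[ 0.35913535  0.93328389 -0.00172503]
 [ 0.89221376 -0.34278776  0.29402578]
 [ 0.27381821 -0.10713415 -0.95579593]] [-650.20905903  -38.3186676   379.82202761]
```

View pics/side0.png

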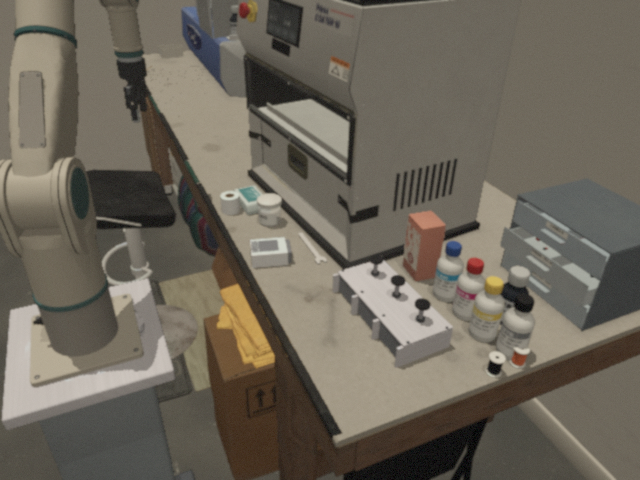

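View pics/top0.png

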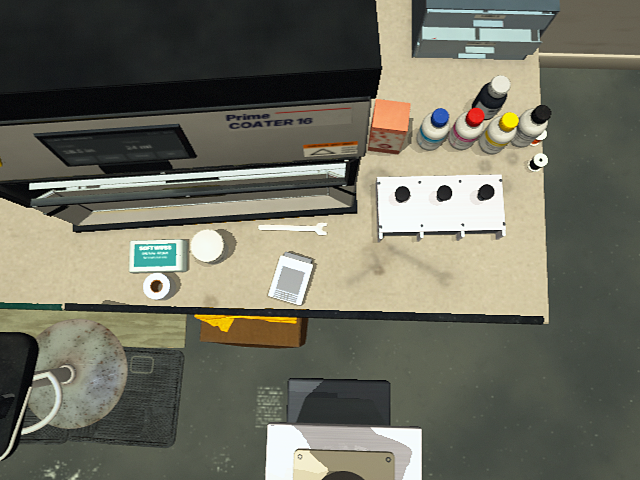

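View pics/wrist0.png

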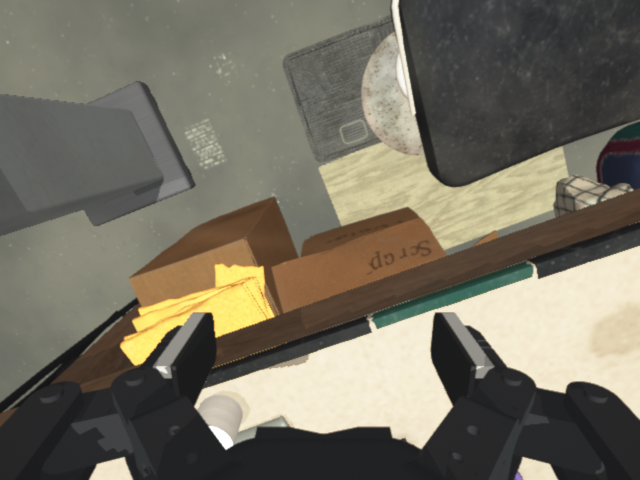

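Run:
```python
import cv2
a=cv2.imread("pics/top0.png")
cv2.imwrite("pics/ta.png",cv2.resize(a[165:245,365:515],None,fx=5,fy=5,interpolation=cv2.INTER_CUBIC))
cv2.imwrite("pics/tb.png",cv2.resize(a[215:325,120:330],None,fx=3.8,fy=3.8,interpolation=cv2.INTER_CUBIC))
a=cv2.imread("pics/side0.png")
cv2.imwrite("pics/sa.png",cv2.resize(a[180:370,215:465],None,fx=3.1,fy=3.1,interpolation=cv2.INTER_CUBIC))
```

```text
(no output)
```

View pics/ta.png

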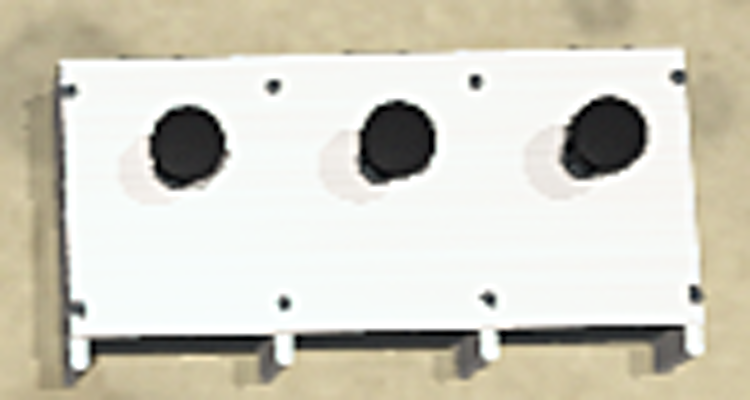

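View pics/tb.png

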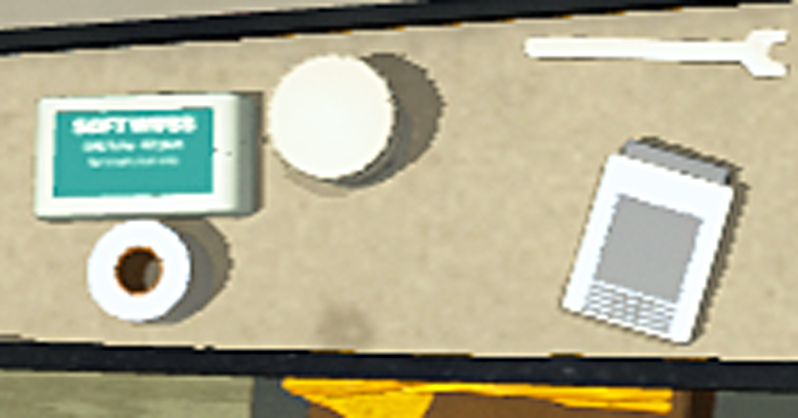

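View pics/sa.png

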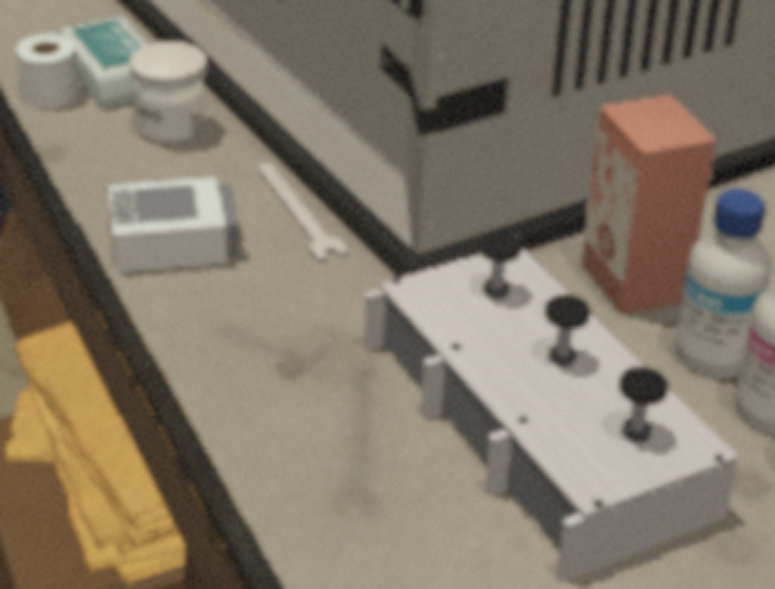

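```bash
cat > h.py <<'E'
import numpy as np, cv2
from cell import ctrl, imaging
def ray(d,uv,z):
    R=np.array(d["R"]);t=np.array(d["t"])
    C=-R.T@t; r=R.T@np.array([(uv[0]-d["cx"])/d["fx"],(uv[1]-d["cy"])/d["fy"],1])
    return C+r*(z-C[2])/r[2]
def proj(d,X):
    c=np.array(d["R"])@np.array(X,float)+d["t"]; return np.array([d["fx"]*c[0]/c[2]+d["cx"],d["fy"]*c[1]/c[2]+d["cy"]])
def un(p,f,ox,oy): return ((p[0]+.5)/f-.5+ox,(p[1]+.5)/f-.5+oy)
E
python3 - <<'E'
from h import *
np.set_printoptions(precision=1,suppress=True)
d=imaging.get_image("top")
def A(p,z,n): print(n,ray(d,un(p,5,365,165),z))
def B(p,z,n): print(n,ray(d,un(p,3.8,120,215),z))
A((188,145),100,'capL');A((398,140),100,'capM');A((609,134),100,'capR')
A((74,337),55,'FL');A((700,325),55,'FR');A((60,60),55,'BL');A((684,48),55,'BR')
A((81,366),0,'wall0?')
B((562,308),40,'rl');B((690,343),40,'rr');B((612,153),40,'fl');B((728,185),40,'fr');B((630,140),38,'nl');B((735,170),38,'nr')
B((333,118),74,'jar');B((139,271),50,'tape')
d=imaging.get_image("side")
def S(p,z,n): print(n,ray(d,un(p,3.1,215,180),z))
S((568,310),100,'capM');S((643,385),100,'capR');S((500,246),100,'capL')
S((108,186),40,'rl');S((120,270),0,'rr bottom');S((230,265),0,'fr bottom')
E
```

```text
capL [ 619.4 -104.7  100. ]
capM [ 623.9 -189.9  100. ]
capR [ 628.8 -275.5  100. ]
FL [546.9 -63.3  55. ]
FR [ 559.3 -324.4   55. ]
BL [666.2 -55.8  55. ]
BR [ 678.8 -320.6   55. ]
wall0? [543.7 -71.2   0. ]
rl [408.7 165.8  40. ]
rr [391.7  95.1  40. ]
fl [494.8 142.2  40. ]
fr [478.8  77.4  40. ]
nl [502.6 132.7  38. ]
nr [487.5  73.9  38. ]
jar [505.2 290.2  74. ]
tape [421.5 395.8  50. ]
capM [ 625.5 -193.5  100. ]
capR [ 628.5 -279.7  100. ]
capL [ 619.9 -109.6  100. ]
rl [410.1 163.3  40. ]
rr bottom [397.9 101.    0. ]
fr bottom [481.8  73.    0. ]
```

```bash
cat >> h.py <<'E'
from scipy.spatial.transform import Rotation as Ro
def plan(*ts):
    "targets (x,y,z,yaw) -> tool-frame cm and rotvec deg, from current measured pose"
    s=ctrl.read_state(); p=np.array(s["eef_pos"]); R=Ro.from_euler('xyz',s["tool_rot"])
    for x,y,z,yaw in ts:
        sh=R.inv().apply(np.array([x,y,z])-p)/10
        rv=(R.inv()*Ro.from_euler('xyz',[-np.pi/2,0,yaw])).as_rotvec(degrees=True)
        print(np.round(sh,2),np.round(rv,2))
def st():
    s=ctrl.read_state(); print(round(s["clock"],2),np.round(s["eef_pos"],1),np.round(s["tool_rot"],3),"F",np.round(s["force"],1),"w",round(s["width"],1),"q",np.round(s["qpos"],2))
E
python3 -c "
from h import *
plan((440,150,180,-.1),(560,-190,150,.0545),(624.5,-191,140,.0545))"
```

```text
[ 35.67   1.25 -35.15] [ 5.000e-02 -1.535e+01 -1.000e-02]
[ 59.09   4.27 -62.56] [ 5.00e-02 -2.42e+01 -1.00e-02]
[ 65.15   5.27 -60.33] [ 5.00e-02 -2.42e+01 -1.00e-02]
```

```bash
python3 -m inch '[0,3,0.1,-2.9,0,-1.3,0, 0,6,0.2,-5.8,0,-2.6,0, 0,9,0.3,-8.8,0,-3.9,0, 0,12,0.4,-11.7,0,-5.2,0, 0,15,0.5,-14.6,0,-6.4,0, 0,18,0.6,-17.6,0,-7.7,0, 0,21,0.7,-20.5,0,-9,0, 0,24,0.8,-23.4,0,-10.2,0, 0,27,0.9,-26.4,0,-11.5,0, 0,30,1,-29.3,0,-12.8,0, 0,33,1.1,-32.2,0,-14,0, 0,35.6,1.2,-35.1,0,-15.4,0]'; python3 -c "
from h import *
st();plan((550,-160,160,.0545),(624.5,-191,140,.0545))"
```

```text
clock: 1.45
eef_pos: [440.7, 149.2, 180.7]
tool_rot: [-1.571, -0.001, -0.099]
force: [1.2, -0.3, -0.1]
width: 0.3
1.45 [440.7 149.2 180.7] [-1.571e+00 -1.000e-03 -9.900e-02] F [ 1.2 -0.3 -0.1] w 0.3 q [-0.38  0.38 -0.01  2.03  0.    0.73  1.08]
[ 13.92   2.08 -29.7 ] [-0.01 -8.77  0.05]
[ 21.64   4.09 -32.05] [-0.01 -8.77  0.05]
```

```bash
python3 -m inch '[0,1.7,0.3,-3.7,0,-1.1,0, 0,3.5,0.5,-7.4,0,-2.2,0, 0,5.2,0.8,-11.1,0,-3.3,0, 0,7,1,-14.8,0,-4.4,0, 0,8.7,1.3,-18.5,0,-5.5,0, 0,10.4,1.5,-22.2,0,-6.6,0, 0,12.2,1.8,-26,0,-7.7,0, 0,13.9,2.1,-29.7,0,-8.8,0, 0,17.8,3,-31,0,-8.8,0, 0,21.6,4.1,-32,0,-8.8,0, 0,21.6,4.1,-32,0,-8.8,0]'
python3 - <<'E'
from h import *
st();plan((624.5,-191,105,.0545),(624.5,-191,90,.0545))
for n in ["side","top","wrist"]:
    d=imaging.get_image(n); cv2.imwrite(f"pics/{n}1.png",d["img"][:,:,::-1])
    if n!="wrist": print(proj(d,ctrl.read_state()["eef_pos"]))
E
```

```text
clock: 2.55
eef_pos: [626.0, -190.8, 137.2]
tool_rot: [-1.571, -0.001, 0.053]
force: [-1.1, 0.2, -0.7]
width: 0.0
2.55 [ 626.  -190.8  137.2] [-1.571e+00 -1.000e-03  5.300e-02] F [-1.1  0.2 -0.7] w 0.0 q [ 0.27  0.69 -0.02  1.56  0.02  0.89  1.86]
[-0.16  3.22 -0.01] [ 0.03 -0.09  0.06]
[-0.16  4.72 -0.01] [ 0.03 -0.09  0.06]
[397.85329577 264.28896019]
[447.50919992 188.63196269]
```

View pics/side1.png

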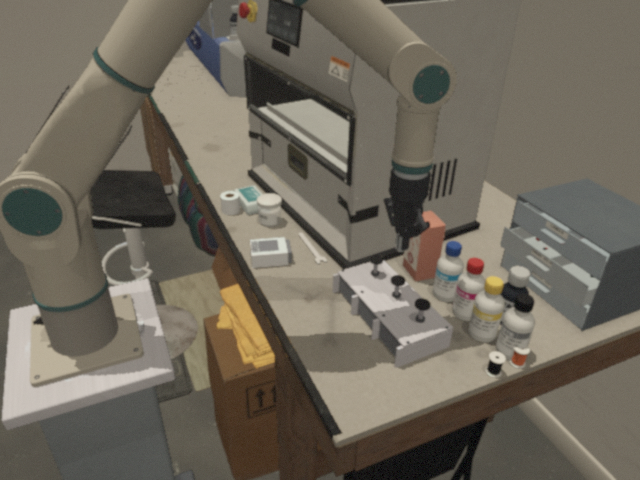

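View pics/wrist1.png

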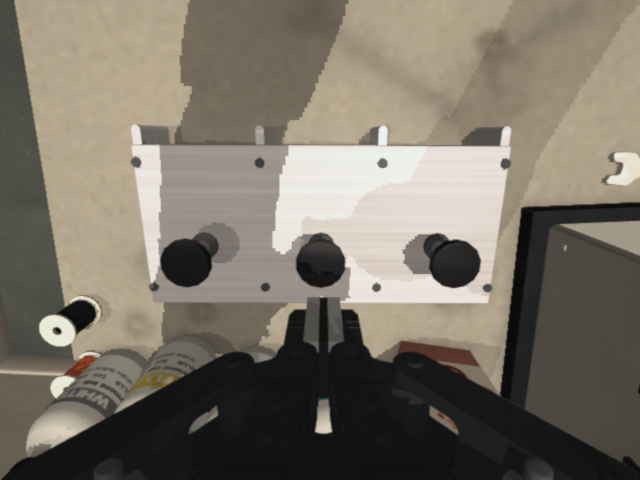

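Run:
```python
from h import *
d=imaging.get_image("side"); e=ctrl.read_state()["eef_pos"]; print(e,proj(d,e))
a=d["img"][:,:,::-1].copy(); u=tuple(int(round(v)) for v in proj(d,e)); a[u[1],u[0]]=(0,0,255)
cv2.imwrite("pics/s2.png",cv2.resize(a[150:350,320:460],None,fx=3,fy=3,interpolation=cv2.INTER_NEAREST))
d=imaging.get_image("wrist"); print(proj(d,e),[proj(d,p) for p in [(620,-106,100),(624.7,-191,100),(629.4,-277,100)]])
a=d["img"][:,:,::-1]
cv2.imwrite("pics/w2.png",cv2.resize(a[200:340,240:420],None,fx=4,fy=4))
```

```text
[ 621.98581684 -188.12550135  139.62875392] [396.92241518 263.38409841]
[320.91961387 281.25588683] [array([450.99263964, 261.02886609]), array([316.4260514 , 261.05068743]), array([180.15179337, 260.99025838])]
```

View pics/s2.png

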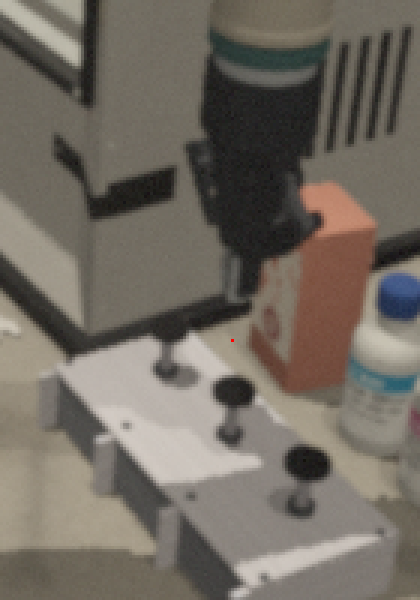

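View pics/w2.png

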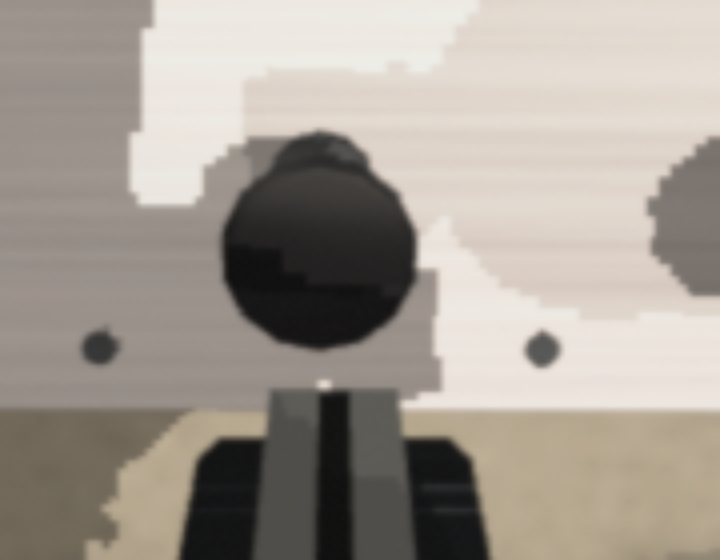

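Run:
```python
from h import *
st()
e=ctrl.read_state()["eef_pos"]
for n in ["side","wrist"]:
    d=imaging.get_image(n)
    for k in (0,10,20,30,40): print(n,k,proj(d,np.array(e)+[0,0,k]), proj(d,np.array(e)+[11,0,k]))
d=imaging.get_image("side");cv2.imwrite("pics/s3.png",cv2.resize(d["img"][150:350,320:460,::-1],None,fx=3,fy=3))
st()
```

```text
2.8 [ 622.1 -188.1  140. ] [-1.571e+00  1.000e-03  5.500e-02] F [-0.9  0.3 -0.7] w 0.0 q [ 0.27  0.68 -0.03  1.57  0.02  0.89  1.86]
side 0 [396.98354369 263.21187498] [401.53797532 262.00657409]
side 10 [397.44553473 259.26827579] [402.0208205  258.07092431]
side 20 [397.91212582 255.28541012] [402.50845635 254.096226  ]
side 30 [398.38338601 251.26268856] [403.00095452 250.08189512]
side 40 [398.85938574 247.19950986] [403.49838811 246.02733592]
wrist 0 [321.06957522 280.69474384] [319.96442364 299.68560454]
wrist 10 [320.98039216 288.29238421] [319.82094223 308.1127811 ]
wrist 20 [320.88154698 296.71315502] [319.66219546 317.43654759]
wrist 30 [320.77137955 306.09848474] [319.48561025 327.80802923]
wrist 40 [320.64782634 316.62417009] [319.28800084 339.41433711]
2.95 [ 622.6 -188.4  140.4] [-1.571 -0.     0.055] F [-0.1  0.2  0.2] w -0.1 q [ 0.27  0.68 -0.03  1.57  0.02  0.89  1.86]
```

View pics/s3.png

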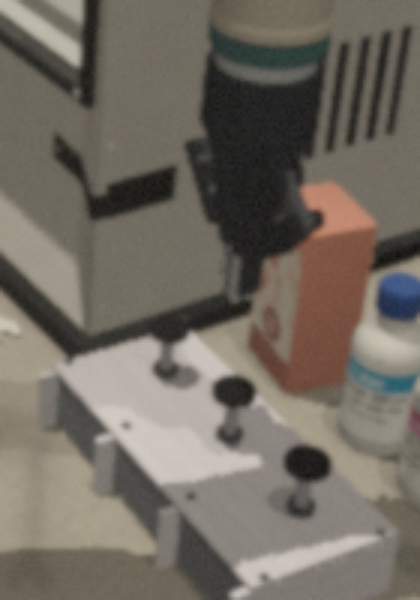

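```bash
python3 -m inch '[0,0.1,1.5,-0.2,0,0,0, 0,0.1,3,-0.2,0,0,0, 0,0.1,3.5,-0.2,0,0,0, 0,0.1,3.7,-0.2,0,0,0,0,0.1,3.7,-0.2,0,0,0]'
python3 - <<'E'
from h import *
st()
e=ctrl.read_state()["eef_pos"]
d=imaging.get_image("side");print(proj(d,e));a=cv2.resize(d["img"][200:330,330:460,::-1],None,fx=4,fy=4)
b=imaging.get_image("wrist");print(proj(b,e));b=cv2.resize(b["img"][200:330,240:420,::-1],None,fx=4,fy=4)[:,:270+200]
cv2.imwrite("pics/c4.png",np.hstack([a,b[:, :270]])); cv2.imwrite("pics/c4b.png",b)
st()
E
```

```text
clock: 3.45
eef_pos: [623.8, -190.6, 101.9]
tool_rot: [-1.57, 0.001, 0.055]
force: [-0.0, -0.1, 0.5]
width: 0.4
3.45 [ 623.8 -190.6  101.9] [-1.57e+00  1.00e-03  5.50e-02] F [-0.  -0.1  0.5] w 0.4 q [ 0.27  0.73 -0.02  1.59  0.02  0.82  1.86]
[396.58072716 278.37674259]
[321.13360282 280.15830802]
3.55 [ 624.4 -190.8  102.8] [-1.571e+00 -1.000e-03  5.500e-02] F [ 0.7 -0.2  0.7] w -0.2 q [ 0.27  0.73 -0.03  1.59  0.02  0.82  1.86]
```

View pics/c4.png

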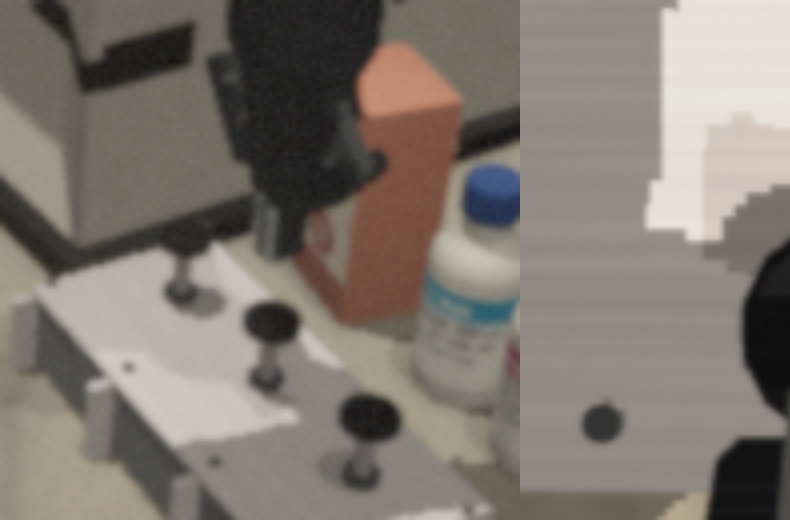

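View pics/c4b.png

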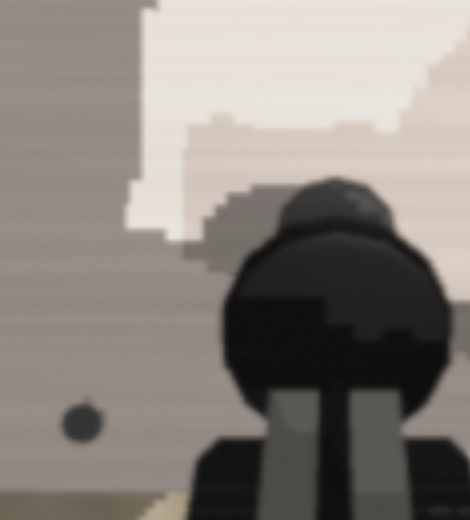

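```bash
python3 -m inch '[0,0,0.5,0,0,0,0, 0,0,1,0,0,0,0,0,0,1,0,0,0,0]';python3 -m inch '[0,0,0.5,0,0,0,0, 0,0,1,0,0,0,0,0,0,1,0,0,0,0]'
python3 - <<'E'
from h import *
st()
e=ctrl.read_state()["eef_pos"]
d=imaging.get_image("side");print(proj(d,e));a=cv2.resize(d["img"][200:330,330:460,::-1],None,fx=4,fy=4)
cv2.imwrite("pics/c5.png",a)
st()
E
```

```text
clock: 3.85
eef_pos: [623.4, -190.5, 91.7]
tool_rot: [-1.57, 0.001, 0.055]
force: [-0.2, 0.1, -0.1]
width: 0.2
clock: 4.15
eef_pos: [623.4, -190.5, 81.6]
tool_rot: [-1.57, 0.002, 0.055]
force: [-0.8, -0.7, -1.0]
width: -0.1
4.15 [ 623.4 -190.5   81.6] [-1.57   0.002  0.055] F [-0.8 -0.7 -1. ] w -0.1 q [ 0.27  0.76 -0.02  1.61  0.02  0.78  1.86]
[395.47010638 286.00151613]
4.2 [ 623.7 -190.6   82. ] [-1.57e+00  1.00e-03  5.50e-02] F [-0.4  0.2  0.6] w -0.1 q [ 0.27  0.76 -0.02  1.61  0.02  0.78  1.86]
```

View pics/c5.png

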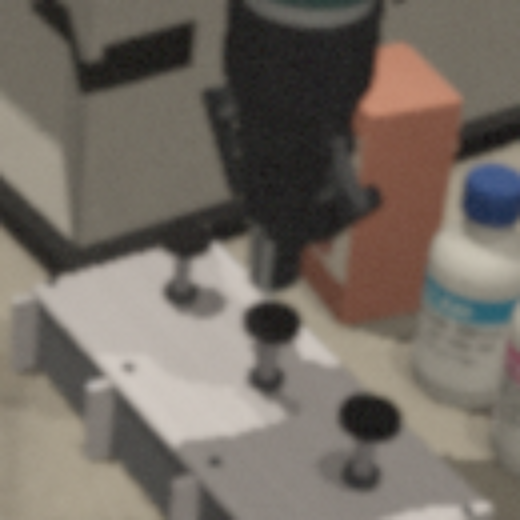

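Run:
```python
from h import *
st()
b=imaging.get_image("wrist");cv2.imwrite("pics/w5.png",b["img"][:,:,::-1])
print("cam",-np.array(b["R"]).T@b["t"], b["R"])
b=imaging.get_image("top");cv2.imwrite("pics/t5.png",b["img"][:,:,::-1])
```

```text
4.2 [ 623.7 -190.6   82. ] [-1.57e+00  1.00e-03  5.50e-02] F [-0.4  0.2  0.6] w -0.1 q [ 0.27  0.76 -0.02  1.61  0.02  0.78  1.86]
cam [ 549.04719779 -193.75306416  263.48027844] [[-5.49880403e-02  9.98486517e-01  9.95769390e-04]
 [ 9.54636978e-01  5.22808363e-02  2.93146643e-01]
 [ 2.92650911e-01  1.70701577e-02 -9.56066971e-01]]
```

View pics/w5.png

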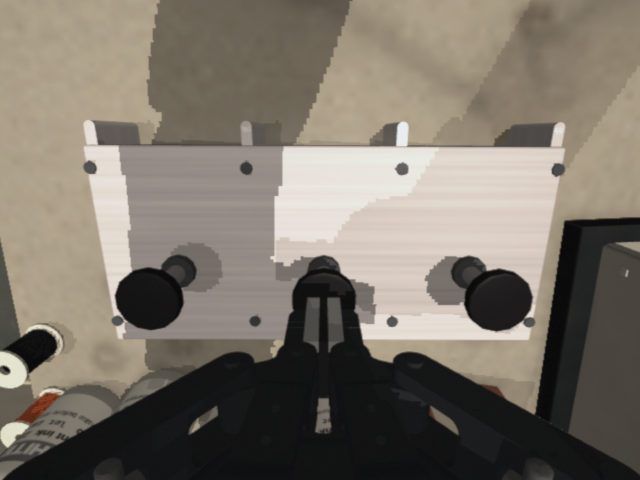

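View pics/t5.png

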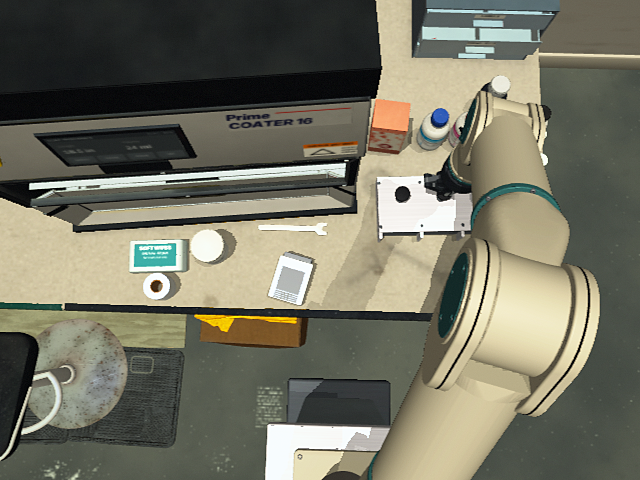

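```bash
python3 -m inch '[0,0,0.5,0,0,0,0, 0,0,0.8,0,0,0,0,0,0,0.8,0,0,0,0]';python3 -m inch '[0,0,0.4,0,0,0,0, 0,0,0.8,0,0,0,0,0,0,0.8,0,0,0,0]'
python3 - <<'E'
from h import *
st()
e=ctrl.read_state()["eef_pos"]
d=imaging.get_image("side");a=cv2.resize(d["img"][200:330,330:460,::-1],None,fx=4,fy=4)
cv2.imwrite("pics/c6.png",a)
st()
E
```

```text
clock: 4.6
eef_pos: [623.6, -190.6, 73.9]
tool_rot: [-1.57, 0.001, 0.055]
force: [0.5, 0.7, -0.4]
width: -0.0
clock: 4.9
eef_pos: [623.5, -190.6, 65.8]
tool_rot: [-1.57, 0.001, 0.055]
force: [0.1, 0.8, -0.1]
width: 0.2
4.9 [ 623.5 -190.6   65.8] [-1.57e+00  1.00e-03  5.50e-02] F [ 0.1  0.8 -0.1] w 0.2 q [ 0.27  0.78 -0.02  1.62  0.03  0.75  1.86]
4.95 [ 623.7 -190.6   66.1] [-1.571e+00  1.000e-03  5.500e-02] F [-0.4  1.   0.1] w -0.0 q [ 0.27  0.78 -0.02  1.62  0.03  0.75  1.86]
```

View pics/c6.png

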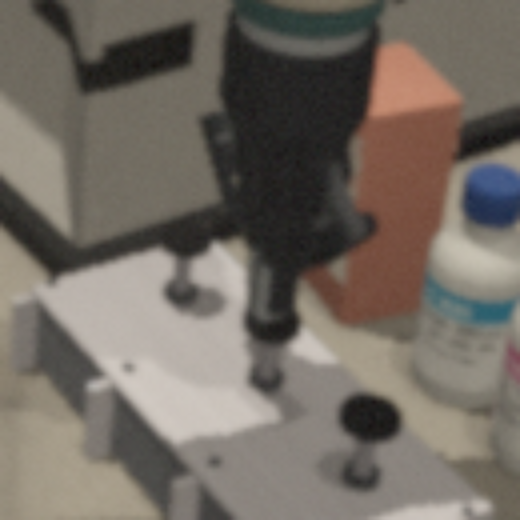

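```bash
for i in 1 2 3; do python3 -m inch '[0,0,0.2,0,0,0,0, 0,0,0.4,0,0,0,0,0,0,0.4,0,0,0,0]' | grep -v tool_rot; done
python3 - <<'E'
from h import *
e=ctrl.read_state()["eef_pos"]
d=imaging.get_image("side");a=cv2.resize(d["img"][200:330,330:460,::-1],None,fx=4,fy=4)
cv2.imwrite("pics/c7.png",a)
E
```

```text
clock: 5.25
eef_pos: [623.9, -190.6, 62.3]
force: [0.3, 0.2, -0.1]
width: 0.0
clock: 5.55
eef_pos: [624.2, -190.8, 58.4]
force: [0.4, 0.0, 1.1]
width: -0.3
clock: 5.85
eef_pos: [624.2, -190.8, 54.6]
force: [0.1, 0.1, 0.6]
width: -0.1
```

View pics/c7.png

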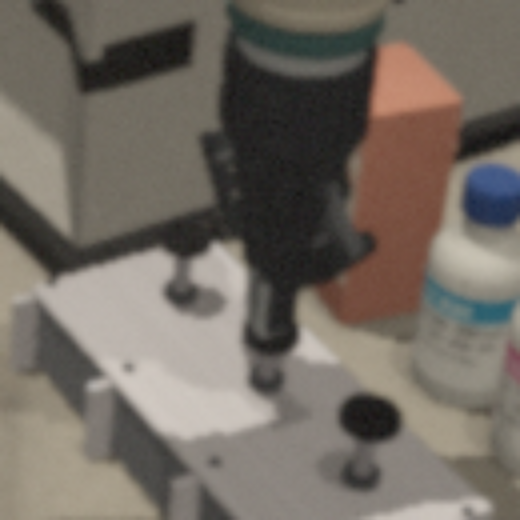

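```bash
for i in 1 2; do python3 -m inch '[0,0,0.2,0,0,0,0, 0,0,0.4,0,0,0,0,0,0,0.4,0,0,0,0]' | grep -v tool_rot; done
python3 - <<'E'
from h import *
e=ctrl.read_state()["eef_pos"]
d=imaging.get_image("side");a=cv2.resize(d["img"][200:330,330:460,::-1],None,fx=4,fy=4)
cv2.imwrite("pics/c8.png",a)
E
```

```text
clock: 6.2
eef_pos: [624.4, -190.8, 54.3]
force: [-6.0, 2.5, 23.7]
width: 0.2
clock: 6.5
eef_pos: [624.5, -190.9, 54.1]
force: [-13.5, 4.2, 47.5]
width: -0.2
```

View pics/c8.png

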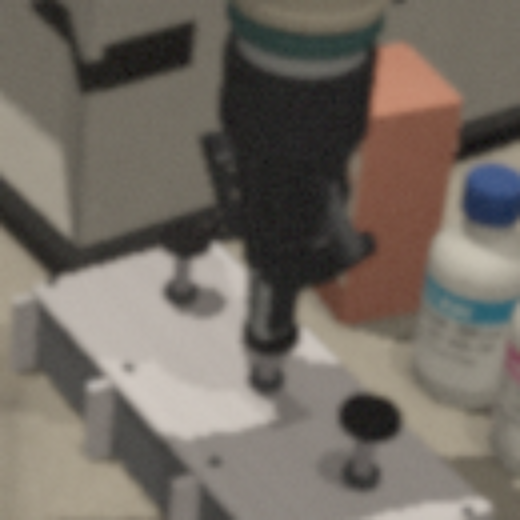

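```bash
python3 -m inch '[0,0,-2,0,0,0,0, 0,0,-3.5,0,0,0,0,0,0,-3.5,-4,0,0,0,0,0,-3.5,-8,0,0,0,0,0,-3.5,-8.6,0,0,0,0,0,-2.5,-8.6,0,0,0,0,0,-2,-8.6,0,0,0,0,0,-2,-8.6,0,0,0]' | grep -v tool_rot
python3 - <<'E'
from h import *
st();plan((629.3,-277.3,65,.0545))
d=imaging.get_image("side");a=cv2.resize(d["img"][200:330,330:460,::-1],None,fx=4,fy=4)
cv2.imwrite("pics/c9.png",a)
E
```

```text
clock: 7.35
eef_pos: [627.9, -273.6, 64.6]
force: [0.3, -0.3, -0.6]
width: 0.3
7.35 [ 627.9 -273.6   64.6] [-1.568  0.003  0.057] F [ 0.3 -0.3 -0.6] w 0.3 q [ 0.39  0.82 -0.04  1.51  0.03  0.81  1.97]
[ 0.11 -0.04 -0.38] [-0.18  0.15 -0.17]
```

View pics/c9.png

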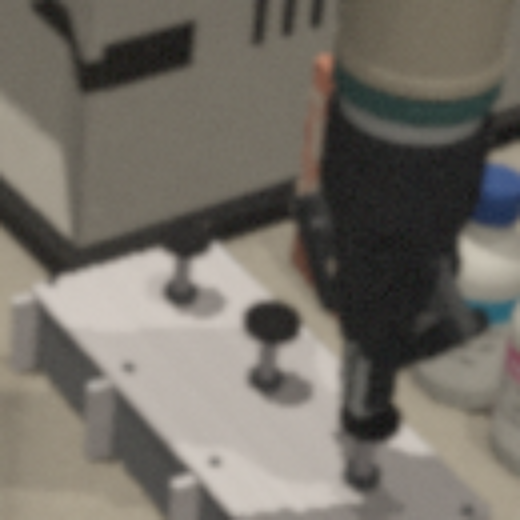

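```bash
for i in 1 2 3 4; do python3 -m inch '[0,0,0.2,0,0,0,0, 0,0,0.4,0,0,0,0,0,0,0.4,0,0,0,0]' | grep -v tool_rot; done
```

```text
clock: 7.7
eef_pos: [628.7, -276.2, 62.4]
force: [-0.1, -0.3, -0.6]
width: 0.3
clock: 8.0
eef_pos: [628.9, -276.5, 58.5]
force: [1.1, 0.3, 0.4]
width: 0.0
clock: 8.3
eef_pos: [628.9, -276.6, 54.3]
force: [1.3, 0.4, 0.5]
width: 0.1
clock: 8.6
eef_pos: [628.8, -276.6, 50.3]
force: [0.6, -0.3, 0.6]
width: -0.2
```

```bash
python3 -m inch '[0,0,0.4,0,0,0,0, 0,0,0.8,0,0,0,0,0,0,0.8,0,0,0,0]' | grep -v tool_rot;  python3 -m inch '[0,0,0.3,0,0,0,0, 0,0,0.5,0,0,0,0,0,0,0.65,0,0,0,0,0,0,0.65,0,0,0,0,0,0,0.65,0,0,0,0]' | grep -v tool_rot
python3 - <<'E'
from h import *
d=imaging.get_image("side");a=cv2.resize(d["img"][200:330,330:460,::-1],None,fx=4,fy=4)
cv2.imwrite("pics/c10.png",a);st()
E
```

```text
clock: 8.9
eef_pos: [628.6, -276.6, 41.9]
force: [-0.0, 1.1, 0.9]
width: -0.0
clock: 9.4
eef_pos: [628.7, -276.6, 36.1]
force: [-0.4, 0.0, 2.6]
width: 0.1
9.45 [ 628.7 -276.6   36.2] [-1.571  0.     0.055] F [0.5 0.8 2.4] w -0.0 q [ 0.39  0.86 -0.03  1.52  0.04  0.76  1.97]
```

View pics/c10.png

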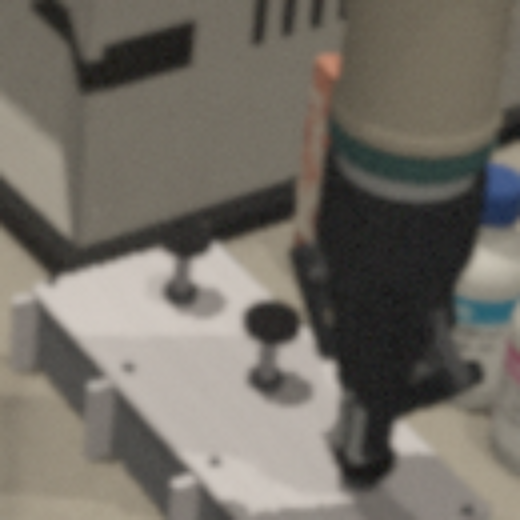

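```bash
python3 -m inch '[0,0,0.2,0,0,0,0, 0,0,0.3,0,0,0,0,0,0,0.3,0,0,0,0]' | grep -v tool_rot;  python3 -m inch '[0,0,0.1,0,0,0,0, 0,0,0.2,0,0,0,0,0,0,0.2,0,0,0,0]' | grep -v tool_rot;python3 -c "
from h import *
plan((628,-275,110,.0545),(380,-100,140,-.1))"
```

```text
clock: 9.75
eef_pos: [628.7, -276.6, 33.4]
force: [0.3, 1.3, 5.1]
width: 0.0
clock: 10.05
eef_pos: [628.9, -276.7, 33.2]
force: [-2.9, 1.8, 13.7]
width: -0.1
[-0.07 -7.68  0.18] [ 0.02 -0.01  0.02]
[-23.89 -10.7   19.  ] [0.01 8.84 0.02]
```

```bash
python3 -m inch '[0,0,-2.5,0,0,0,0, 0,0,-6,0,0,0,0, 0,0,-8.5,0,0,0,0, 0,-4,-8.5,1,0,0,0, 0,-8,-8.5,2,0,0,0, 0,-12,-8.5,4,0,0,0, 0,-15.5,-8.5,7,0,0,0, 1,-18,-8.5,10.5,0,2,0, 1,-19.5,-8.5,14,0,4,0,1,-20,-8.5,18,0,6,0,1,-20,-8.5,20,0,6,0]'; python3 -c "
from h import *
st();plan((417,126.5,100,-.235))"
```

```text
clock: 11.15
eef_pos: [416.0, -84.9, 116.0]
tool_rot: [-1.57, 0.002, -0.049]
force: [-0.4, 0.2, -0.3]
width: 58.0
11.15 [416.  -84.9 116. ] [-1.57   0.002 -0.049] F [-0.4  0.2 -0.3] w 58.0 q [ 0.13  0.45  0.    2.2  -0.    0.5   1.66]
[-0.93  1.62 21.12] [-0.05 10.68 -0.13]
```

```bash
python3 -m inch '[1,-0.2,0.4,3.5,0,2,0, 1,-0.3,0.7,7,0,4,0,1,-0.5,1,10.5,0,6,0,1,-0.7,1.2,14,0,8,0,1,-0.8,1.5,17.5,0,9,0,1,-0.9,1.6,21.1,0,10.7,0,1,-0.9,1.6,21.1,0,10.7,0,1,-0.9,1.6,21.1,0,10.7,0]'
python3 - <<'E'
from h import *
e=np.array(ctrl.read_state()["eef_pos"])
d=imaging.get_image("side");print(proj(d,e),proj(d,e+[0,0,52]));cv2.imwrite("pics/s11.png",cv2.resize(d["img"][130:290,200:360,::-1],None,fx=4,fy=4))
d=imaging.get_image("wrist");print(proj(d,e));cv2.imwrite("pics/w11.png",d["img"][:,:,::-1])
d=imaging.get_image("top");cv2.imwrite("pics/t11.png",d["img"][:,:,::-1]);st()
E
```

```text
clock: 11.95
eef_pos: [419.4, 123.9, 99.8]
tool_rot: [-1.571, 0.0, -0.234]
force: [0.7, -0.1, -0.1]
width: 85.4
[256.73942711 226.48480512] [255.6934763  207.94565224]
[323.07627634 281.17763478]
12.1 [419.6 121.8 100.1] [-1.572  0.    -0.239] F [0.2 0.2 0.7] w 85.7 q [-0.42  0.49  0.1   2.18 -0.1   0.47  1.09]
```

View pics/s11.png

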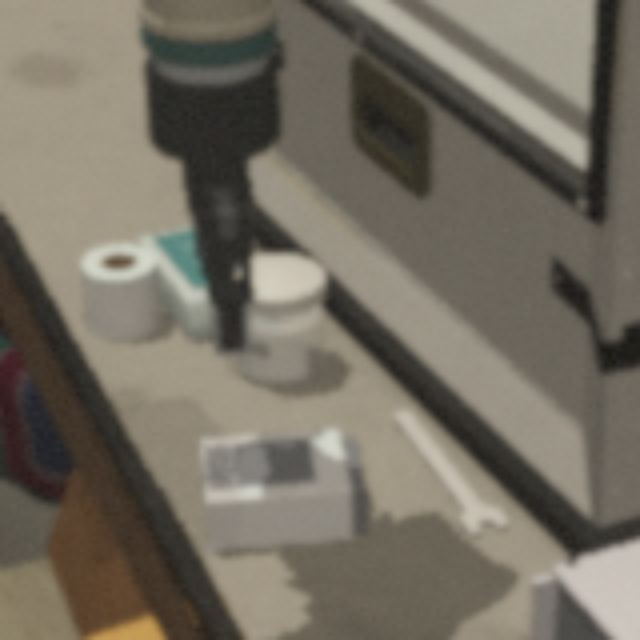

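View pics/w11.png

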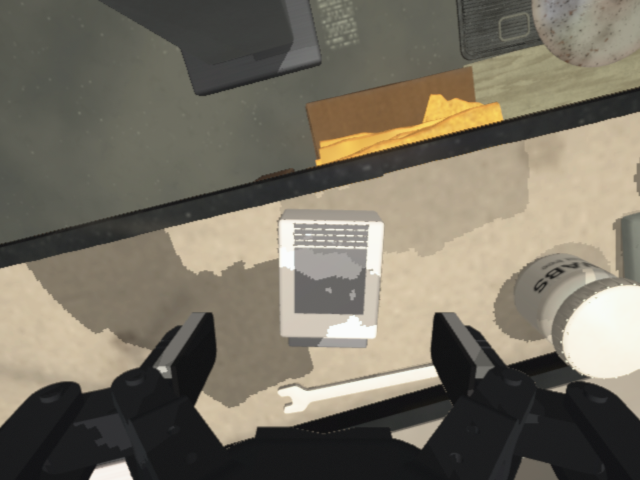

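View pics/t11.png

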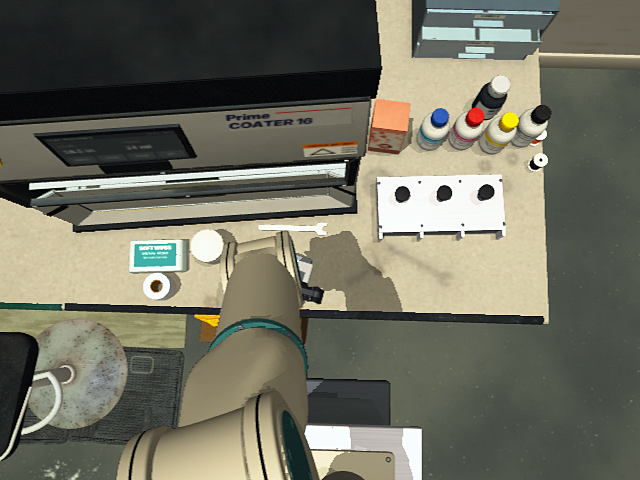

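Run:
```python
from h import *
np.set_printoptions(precision=1,suppress=True)
st()
s=ctrl.read_state();e=np.array(s["eef_pos"]);R=Ro.from_euler('xyz',s["tool_rot"])
ds=imaging.get_image("side");dw=imaging.get_image("wrist")
for b in (0,20,35,40,45,50,55,60):
    for x in (-11,11):
        P=e+R.apply([x,-b,-50]);Q=e+R.apply([x,-b,-42.5])
        print(b,x,"side",(proj(ds,P)-[200,130])*4,"wrist",proj(dw,Q), proj(dw,e+R.apply([x,-b,42.5])))
# cartridge as seen by wrist
for p in [(281,216),(384,222),(279,337),(378,340)]: print(ray(dw,p,40))
```

```text
12.1 [419.6 121.8 100.1] [-1.6  0.  -0.2] F [0.2 0.2 0.7] w 85.7 q [-0.4  0.5  0.1  2.2 -0.1  0.5  1.1]
0 -11 side [216.8 432.9] wrist [239.  261.9] [402.6 261.9]
0 11 side [254.2 429.7] wrist [241.7 300.6] [400.  300.6]
20 -11 side [215.1 404.1] wrist [229.7 276.2] [411.4 276.2]
20 11 side [252.8 401. ] wrist [233.1 318.5] [408.2 318.4]
35 -11 side [213.8 382.2] wrist [221.3 289.1] [419.4 289.1]
35 11 side [251.7 379.1] wrist [225.3 334.6] [415.6 334.5]
40 -11 side [213.3 374.9] wrist [218.1 294. ] [422.3 294. ]
40 11 side [251.4 371.8] wrist [222.4 340.6] [418.3 340.5]
45 -11 side [212.9 367.5] wrist [214.8 299.1] [425.5 299.1]
45 11 side [251.  364.4] wrist [219.3 346.9] [421.3 346.9]
50 -11 side [212.4 360. ] wrist [211.2 304.6] [428.9 304.6]
50 11 side [250.7 356.9] wrist [216.  353.7] [424.4 353.7]
55 -11 side [212.  352.6] wrist [207.4 310.5] [432.6 310.5]
55 11 side [250.3 349.5] wrist [212.5 360.9] [427.7 360.9]
60 -11 side [211.5 345.1] wrist [203.3 316.8] [436.4 316.8]
60 11 side [249.9 342. ] wrist [208.8 368.6] [431.2 368.6]
[391.7 101.   40. ]
[412.  166.8  40. ]
[479.2  75.   40. ]
[498.9 145.5  40. ]
```

Run:
```python
from h import *
d=imaging.get_image("wrist");cv2.imwrite("pics/w12.png",cv2.resize(d["img"][200:360,265:400,::-1],None,fx=4,fy=4,interpolation=cv2.INTER_CUBIC));st()
```

```text
12.25 [419.8 122.1 100.2] [-1.571 -0.    -0.239] F [0.1 0.2 1. ] w 85.6 q [-0.42  0.49  0.1   2.18 -0.1   0.47  1.09]
```

View pics/w12.png

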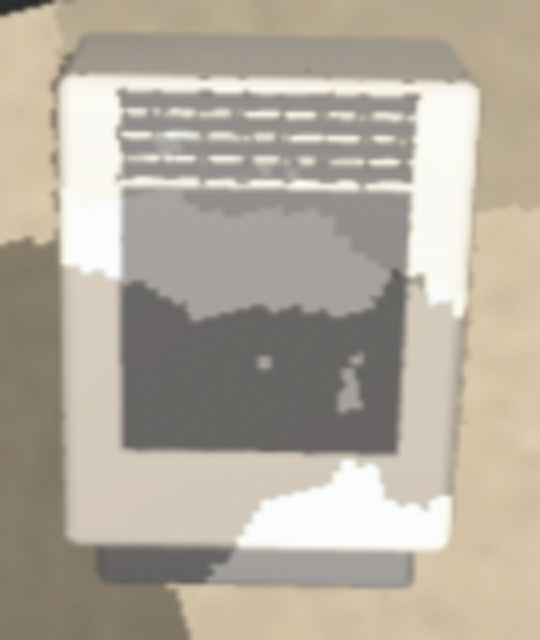

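Run:
```python
from h import *
np.set_printoptions(precision=2,suppress=True)
d=imaging.get_image("wrist")
P=[ray(d,un(p,4,265,200),40) for p in [(60,75),(480,87),(67,545),(451,549)]]
for p in P: print(p)
r=(P[0]+P[1])/2; f=(P[2]+P[3])/2; v=f-r
print(r,f,np.linalg.norm(v),np.arctan2(v[1],v[0]),np.linalg.norm(P[1]-P[0]),np.linalg.norm(P[3]-P[2]))
for q in (P[1]-P[0],P[3]-P[2]): print(np.arctan2(-q[0],q[1]))
yaw=-.235;u=np.array([np.cos(yaw),np.sin(yaw)])
g=(r+f)[:2]/2-u*28
print(g);plan((g[0],g[1],60,yaw),(g[0],g[1],-36,yaw))
```

```text
[393.2 100.   40. ]
[411.79 167.68  40.  ]
[478.86  77.33  40.  ]
[496.42 145.96  40.  ]
[402.49 133.84  40.  ] [487.64 111.65  40.  ] 87.98815714777612 -0.2549740590030972 70.18425720859149 70.84718376081855
-0.2679924878044468
-0.250505736725102
[417.84 129.26]
[-0.36  4.02  0.62] [ 0.01 -0.23  0.  ]
[-0.36 13.62  0.62] [ 0.01 -0.23  0.  ]
```

```bash
python3 -m inch '[1,-0.4,2.5,0.6,0,0.4,0, 1,-0.4,5,0.6,0,0.4,0, 1,-0.4,7,0.6,0,0.4,0,1,-0.4,7,0.6,0,0.4,0,1,-0.4,7,0.6,0,0.4,0]'
python3 - <<'E'
from h import *
st()
d=imaging.get_image("wrist");cv2.imwrite("pics/w13.png",d["img"][:,:,::-1])
d=imaging.get_image("side");cv2.imwrite("pics/s13.png",cv2.resize(d["img"][130:290,200:360,::-1],None,fx=4,fy=4));st()
E
```

```text
clock: 12.8
eef_pos: [417.2, 129.7, 30.2]
tool_rot: [-1.571, 0.001, -0.245]
force: [0.4, 0.6, 0.3]
width: 85.6
12.8 [417.2 129.7  30.2] [-1.571e+00  1.000e-03 -2.450e-01] F [0.4 0.6 0.3] w 85.6 q [-0.41  0.64  0.06  2.23 -0.13  0.28  1.09]
12.9 [418.  130.1  31. ] [-1.57e+00 -1.00e-03 -2.44e-01] F [ 0.4 -0.6 -0.2] w 85.3 q [-0.41  0.64  0.06  2.23 -0.13  0.28  1.09]
```

View pics/s13.png

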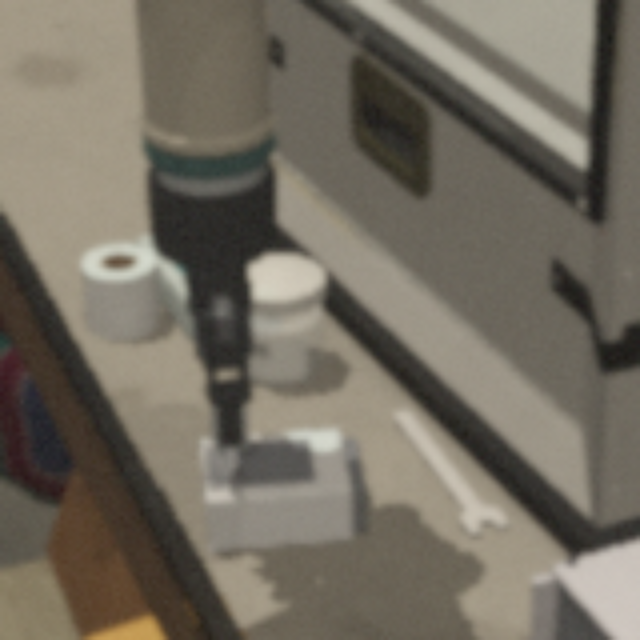

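View pics/w13.png

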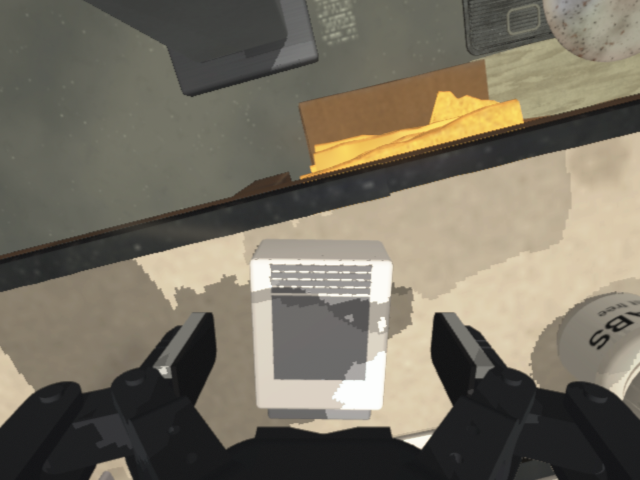

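```bash
python3 -m inch '[1,-0.1,2,-0.05,0,0,0, 1,-0.1,4,-0.05,0,0,0, 1,-0.1,4.5,-0.05,0,0,0,1,-0.1,4.5,-0.05,0,0,0]'; python3 -m inch '[1,0,0.7,0,0,0,0, 1,0,1.4,0,0,0,0, 1,0,2.1,0,0,0,0,1,0,2.1,0,0,0,0]'
python3 - <<'E'
from h import *
d=imaging.get_image("wrist");cv2.imwrite("pics/w14.png",d["img"][:,:,::-1])
d=imaging.get_image("side");cv2.imwrite("pics/s14.png",cv2.resize(d["img"][130:290,200:360,::-1],None,fx=4,fy=4));st()
E
```

```text
clock: 13.3
eef_pos: [417.2, 130.6, -14.2]
tool_rot: [-1.569, -0.002, -0.244]
force: [1.0, 0.1, -0.4]
width: 85.0
clock: 13.7
eef_pos: [418.0, 130.8, -34.3]
tool_rot: [-1.571, 0.002, -0.244]
force: [-0.4, 0.2, 0.3]
width: 85.4
13.8 [417.8 130.6 -34.1] [-1.571  0.002 -0.244] F [ 0.5  0.6 -0.8] w 85.5 q [-0.56  0.81  0.29  2.25 -1.1   0.23  2.06]
```

View pics/s14.png

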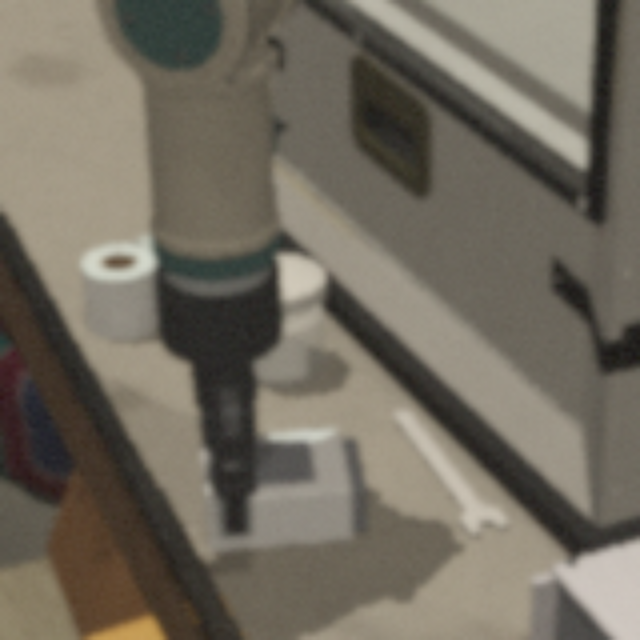

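View pics/w14.png

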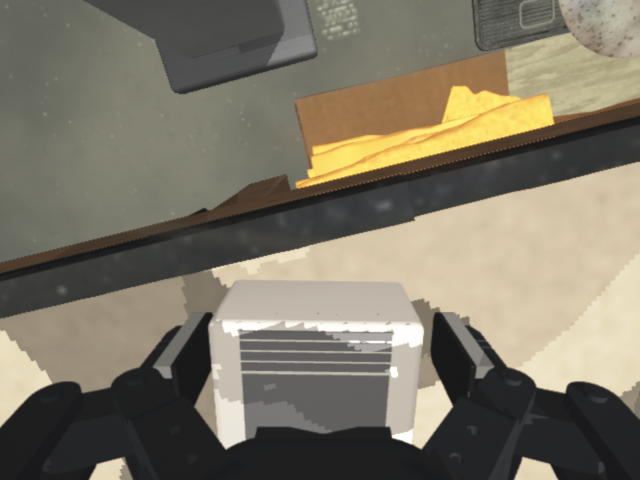

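```bash
python3 -m inch '[1,0,-0.4,0,0,0,0, 1,0,-0.8,0,0,0,0, 1,0,-0.8,0,0,0,0]'; python3 -c "
from h import *
st()"
```

```text
clock: 14.1
eef_pos: [417.8, 130.4, -25.7]
tool_rot: [-1.572, 0.001, -0.244]
force: [0.0, -0.5, -0.8]
width: 85.1
14.1 [417.8 130.4 -25.7] [-1.572e+00  1.000e-03 -2.440e-01] F [ 0.  -0.5 -0.8] w 85.1 q [-0.58  0.79  0.33  2.25 -1.08  0.26  2.04]
```

```bash
python3 -m inch '[1,0.5,0,-0.1,0,0,0, 1,1,0,-0.2,0,0,0, 1,1,0.2,-0.2,0,0,0,1,1,0.2,-0.2,0,0,0]'; python3 -c "
from h import *
st()"
```

```text
clock: 14.5
eef_pos: [426.6, 125.8, -28.9]
tool_rot: [-1.573, 0.003, -0.244]
force: [-0.4, -0.6, -0.8]
width: 85.6
14.5 [426.6 125.8 -28.9] [-1.573  0.003 -0.244] F [-0.4 -0.6 -0.8] w 85.6 q [-0.57  0.81  0.34  2.23 -1.06  0.28  2.03]
```

```bash
python3 -m inch '[0.75,0,0,0,0,0,0,0.75,0,0,0,0,0,0,0.75,0,0,0,0,0,0,0.75,0,0,0,0,0,0,0.75,0,0,0,0,0,0]'
python3 - <<'E'
from h import *
d=imaging.get_image("wrist");cv2.imwrite("pics/w15.png",d["img"][:,:,::-1])
d=imaging.get_image("side");cv2.imwrite("pics/s15.png",cv2.resize(d["img"][130:290,200:360,::-1],None,fx=4,fy=4));st()
E
```

```text
clock: 15.0
eef_pos: [426.3, 125.8, -28.3]
tool_rot: [-1.572, 0.003, -0.244]
force: [-1.7, -0.3, 5.5]
width: 70.8
15.1 [426.2 125.8 -28.3] [-1.572  0.003 -0.245] F [-0.6 -1.1  5.3] w 70.7 q [-0.58  0.8   0.34  2.23 -1.06  0.28  2.03]
```

View pics/s15.png

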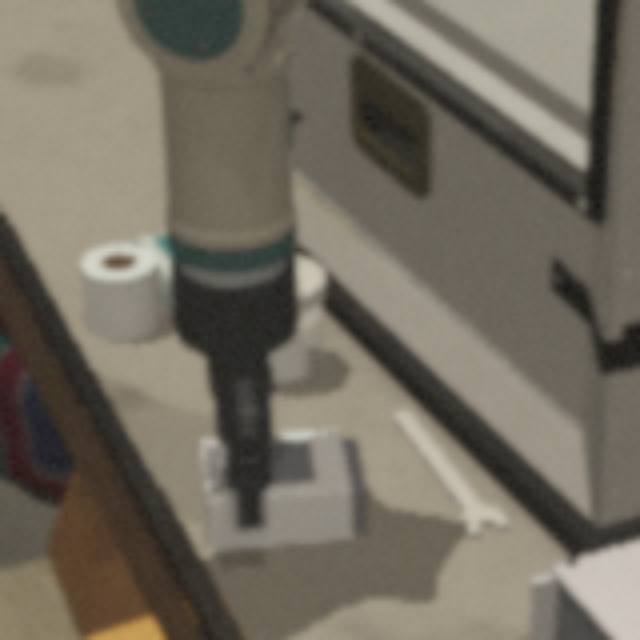

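View pics/w15.png

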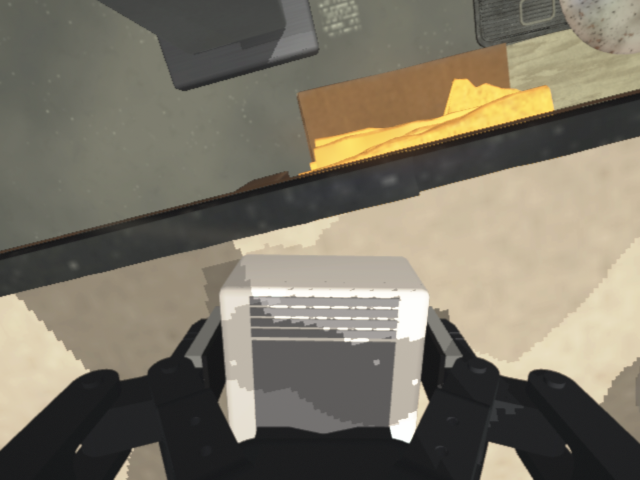

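```bash
python3 -c "
from h import *
plan((433,100,-28,-.22),(438,50,-28,-.17),(440,-25,-28,-.1),(440,-100,-28,-.03))"
```

```text
[ 1.28 -0.03 -2.34] [ 0.08 -1.41 -0.16]
[ 2.98 -0.03 -7.07] [ 0.08 -4.27 -0.16]
[  4.99  -0.03 -14.3 ] [ 0.07 -8.28 -0.17]
[ 6.800e+00 -2.000e-02 -2.157e+01] [  0.07 -12.29  -0.17]
```

```bash
python3 -m inch '[0.75,0.6,0,-1.2,0,-0.7,0, 0.75,1.3,0,-2.4,0,-1.4,0, 0.75,2.1,0,-4.4,0,-2.6,0, 0.75,2.9,0,-6.6,0,-4,0, 0.75,3.5,0,-8.8,0,-5.3,0, 0.75,4.2,0,-11.2,0,-6.6,0, 0.75,4.9,0,-13.6,0,-8,0, 0.75,5.5,0,-16,0,-9.3,0, 0.75,6.1,0,-18.4,0,-10.6,0, 0.75,6.7,0,-20.6,0,-11.8,0, 0.75,6.8,0,-21.5,0,-12.3,0,0.75,6.8,0,-21.5,0,-12.3,0]'
python3 - <<'E'
from h import *
st();plan((446,-160,-28,0.02),(455,-230,-28,.05),(458.3,-286.4,-28,.0545))
d=imaging.get_image("side");cv2.imwrite("pics/s16.png",d["img"][:,:,::-1]);
E
```

```text
clock: 16.3
eef_pos: [440.7, -101.7, -28.2]
tool_rot: [-1.575, 0.002, -0.033]
force: [-0.7, -2.9, 2.6]
width: 70.5
16.3 [ 440.7 -101.7  -28.2] [-1.575  0.002 -0.033] F [-0.7 -2.9  2.6] w 70.5 q [-0.04  0.8   0.31  2.21 -0.96  0.26  2.65]
[ 0.72 -0.   -5.81] [ 0.21 -3.02 -0.11]
[  1.85   0.02 -12.78] [ 0.21 -4.74 -0.11]
[  2.37   0.04 -18.41] [ 0.21 -5.   -0.11]
```

View pics/s16.png

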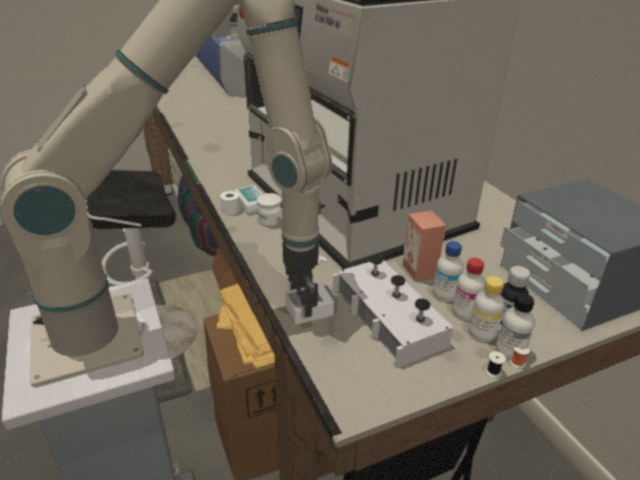

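```bash
python3 -m inch '[0.75,0.3,0,-1.5,0,-0.8,0, 0.75,0.5,0,-3.5,0,-1.8,0, 0.75,0.7,0,-5.5,0,-2.7,0,0.75,0.75,0,-6,0,-3,0,0.75,0.75,0,-6,0,-3,0]'
python3 - <<'E'
from h import *
st();plan((455,-230,-28,.05),(458.3,-286.4,-28,.0545))
E
```

```text
clock: 16.85
eef_pos: [446.9, -159.7, -28.3]
tool_rot: [-1.573, 0.002, 0.023]
force: [0.7, -2.7, 4.6]
width: 70.9
16.85 [ 446.9 -159.7  -28.3] [-1.573  0.002  0.023] F [ 0.7 -2.7  4.6] w 70.9 q [ 0.06  0.81  0.33  2.15 -0.87  0.31  2.74]
[ 0.65 -0.02 -7.05] [ 0.12 -1.55 -0.12]
[ 8.50e-01 -1.00e-02 -1.27e+01] [ 0.12 -1.8  -0.12]
```

```bash
python3 -m inch '[0.75,0.2,0,-2,0,-0.5,0, 0.75,0.4,0,-4,0,-1,0, 0.75,0.6,0,-6,0,-1.5,0,0.75,0.65,0,-7,0,-1.6,0,0.75,0.65,0,-7,0,-1.6,0]'
python3 - <<'E'
from h import *
st();plan((458.3,-286.4,-28,.0545))
E
```

```text
clock: 17.35
eef_pos: [455.0, -229.4, -28.3]
tool_rot: [-1.572, 0.002, 0.051]
force: [1.3, -0.3, 4.6]
width: 70.8
17.35 [ 455.  -229.4  -28.3] [-1.572  0.002  0.051] F [ 1.3 -0.3  4.6] w 70.8 q [ 0.17  0.84  0.38  2.06 -0.8   0.39  2.8 ]
[ 0.04 -0.02 -5.71] [ 0.08 -0.21 -0.13]
```

```bash
python3 -m inch '[0.75,0,0,-2,0,-0.1,0, 0.75,0,0,-4,0,-0.2,0, 0.75,0.05,0,-5.6,0,-0.2,0,0.75,0.05,0,-5.7,0,-0.2,0,0.75,0.05,0,-5.7,0,-0.2,0]'
python3 - <<'E'
from h import *
d=imaging.get_image("side");cv2.imwrite("pics/s17.png",cv2.resize(d["img"][220:400,290:460,::-1],None,fx=3.3,fy=3.3))
d=imaging.get_image("wrist");cv2.imwrite("pics/w17.png",d["img"][:,:,::-1])
d=imaging.get_image("top");cv2.imwrite("pics/t17.png",d["img"][:,:,::-1]);st()
E
```

```text
clock: 17.85
eef_pos: [458.2, -287.0, -28.2]
tool_rot: [-1.574, 0.002, 0.054]
force: [1.4, -3.4, 2.9]
width: 70.9
18.0 [ 458.1 -286.6  -28.3] [-1.573  0.003  0.054] F [ 0.5 -3.3  3.3] w 71.0 q [ 0.25  0.86  0.4   1.98 -0.75  0.45  2.84]
```

View pics/s17.png

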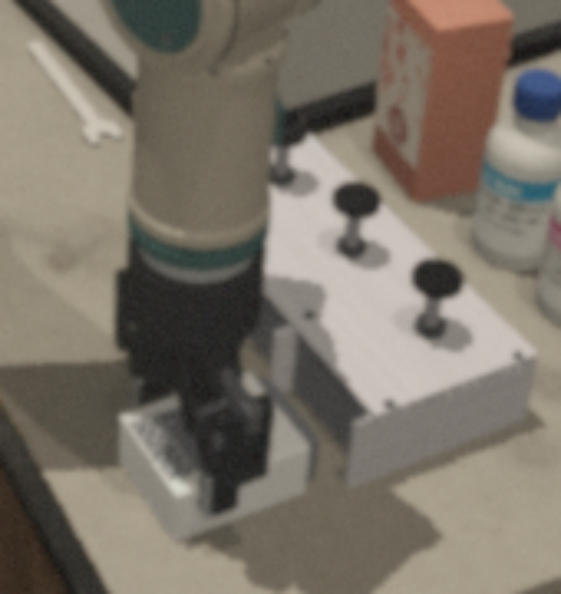

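View pics/w17.png

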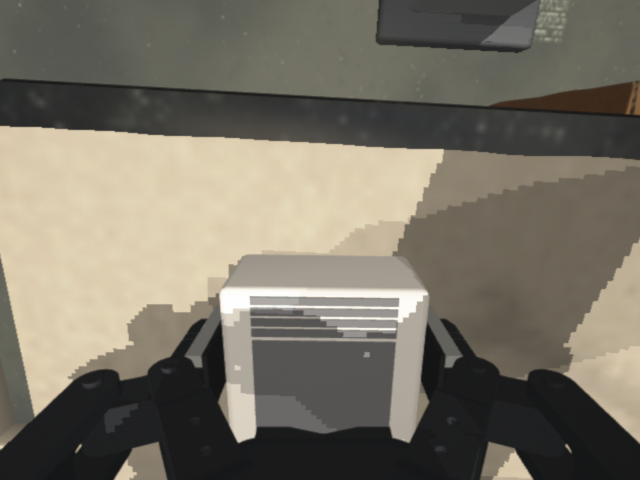

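View pics/t17.png

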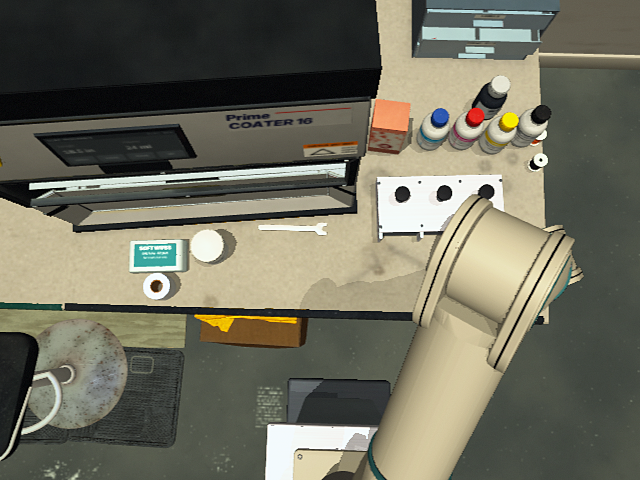

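Run:
```python
from h import *
np.set_printoptions(precision=1,suppress=True)
d=imaging.get_image("side")
cv2.imwrite("pics/s18.png",cv2.resize(d["img"][320:390,315:415,::-1],None,fx=7.5,fy=7.5,interpolation=cv2.INTER_CUBIC))
o=np.array([557.2,-281,0]);c,s_=np.cos(.0545),np.sin(.0545)
def f(x,y,z): return proj(d,o+[c*x-s_*y,s_*x+c*y,z])
# expected corners in crop
for n,p in dict(rr_b=(-125,-36,0),rr_t=(-125,-36,40),fr_b=(-35,-36,0),fr_t=(-35,-36,40),rl_t=(-125,36,40),wallR_b=(-13,-46,0),wallL_b=(-13,46,0),wallR_t=(0,-46,55)).items():
    print(n,(f(*p)-[315,320]+.5)*7.5-.5)
```

```text
rr_b [206.2 489.2]
rr_t [212.6 377.5]
fr_b [506.9 369.5]
fr_t [519.4 259.1]
rl_t [ 76.3 189.5]
wallR_b [598.8 367.3]
wallL_b [411.8 143.6]
wallR_t [661.3 198. ]
```

View pics/s18.png

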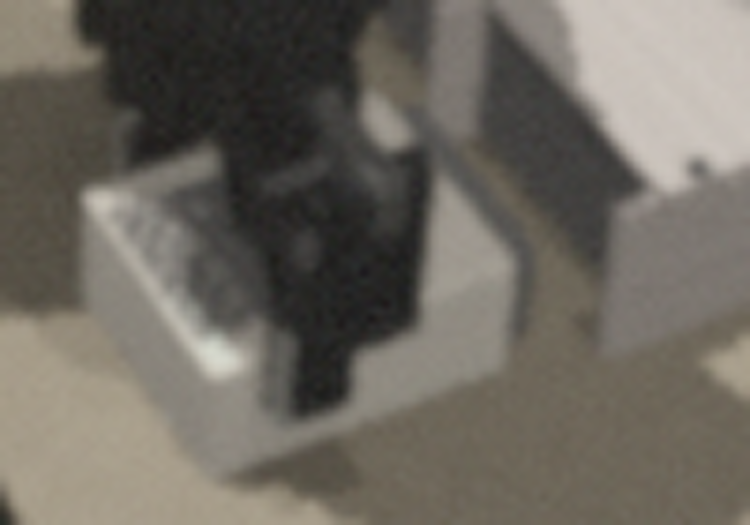

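Run:
```python
from h import *
np.set_printoptions(precision=1,suppress=True)
d=imaging.get_image("side")
o=np.array([557.2,-281,0]);c,s_=np.cos(.0545),np.sin(.0545)
def f(x,y,z): return proj(d,o+[c*x-s_*y,s_*x+c*y,z])
for n,p in dict(wRt=(-13,-46,50),wRt55=(-13,-46,55),wRb=(-13,-46,0),wLb_r=(-13,40,0),wLb_l=(-13,46,0)).items():
    print(n,(f(*p)-[315,320]+.5)*7.5-.5)
def U(p,z):
    w=ray(d,un(p,7.5,315,320),z)-o; return np.array([c*w[0]+s_*w[1],-s_*w[0]+c*w[1]])
print('wRb',U((600,355),0),'wL r',U((470,137),0),'wL l',U((432,125),0),'fr_b',U((503,370),0),'fr_t',U((518,262),40),'rr_b',U((215,478),0),'rr_t',U((218,378),40),'rl_t',U((84,192),40))
```

```text
wRt [617.  228.6]
wRt55 [618.9 214.3]
wRb [598.8 367.3]
wLb_r [423.3 157.3]
wLb_l [411.8 143.6]
wRb [-10.3 -42.6] wL r [ 3. 41.] wL l [-4.  49.8] fr_b [-36.  -35.7] fr_t [-35.9 -36.7] rr_b [-121.2  -33.8] rr_t [-123.9  -36.7] rl_t [-123.6   34.3]
```

```bash
python3 -m inch '[0.75,1,0,0.15,0,0,0, 0.75,2,0,0.15,0,0,0, 0.75,3,0,0.15,0,0,0,0.75,3,0,0.15,0,0,0]'|grep -v rot; python3 -m inch '[0.75,1,0,0,0,0,0, 0.75,2,0,0,0,0,0, 0.75,2.5,0,0,0,0,0,0.75,2.5,0,0,0,0,0]'|grep -v rot;python3 - <<'E'
from h import *
d=imaging.get_image("side");st()
cv2.imwrite("pics/s19.png",cv2.resize(d["img"][280:390,315:455,::-1],None,fx=5.5,fy=5.5,interpolation=cv2.INTER_CUBIC))
E
```

```text
clock: 18.5
eef_pos: [485.8, -282.1, -28.2]
force: [-5.0, -0.3, 9.6]
width: 71.1
clock: 18.9
eef_pos: [509.4, -280.9, -28.2]
force: [-7.3, -0.8, 11.6]
width: 70.6
18.95 [ 509.4 -280.9  -28.2] [-1.569  0.008  0.053] F [-6.9 -0.4 11.6] w 70.8 q [ 0.17  0.91  0.46  1.86 -0.72  0.56  2.74]
```

View pics/s19.png

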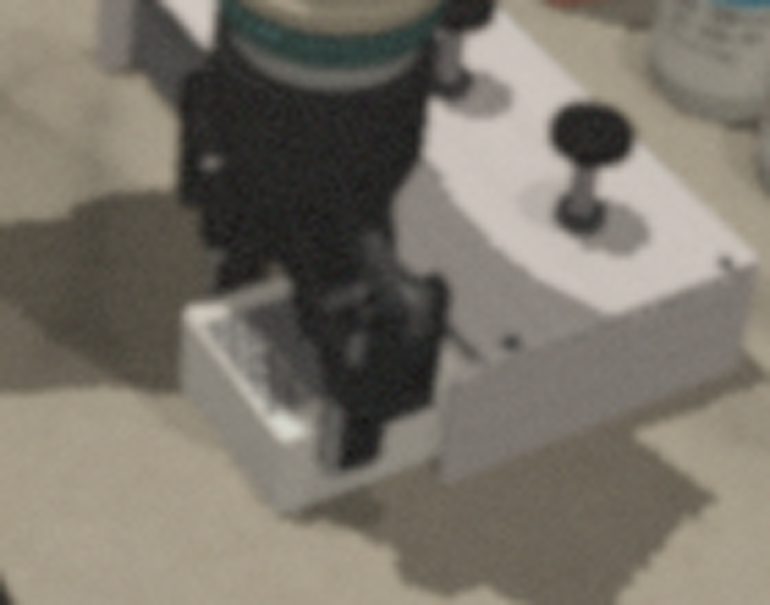

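```bash
python3 -m inch '[1,0,0,0,0,0,0, 1,0,0,0,0,0,0, 1,0,0,0,0,0,0,1,0,0,0,0,0,0]'|grep -v rot; python3 -m inch '[1,0,-2,0,0,0,0, 1,0,-4,0,0,0,0, 1,0,-6.5,0,0,0,0,0,-1.5,-8,0,0,0,0,0,-3.5,-8,0,0,0,0,0,-5,-8,0,0,0,0,0,-5,-8,0,0,0,0,0,-5,-8,0,0,0,0]'|grep -v rot;python3 - <<'E'
from h import *
d=imaging.get_image("side");st()
cv2.imwrite("pics/s20.png",cv2.resize(d["img"][260:390,315:455,::-1],None,fx=5,fy=5,interpolation=cv2.INTER_CUBIC))
d=imaging.get_image("wrist");cv2.imwrite("pics/w20.png",d["img"][:,:,::-1])
E
```

```text
clock: 19.35
eef_pos: [512.8, -280.7, -28.8]
force: [-0.6, 0.0, -0.2]
width: 85.3
clock: 20.15
eef_pos: [463.8, -284.1, 51.7]
force: [0.2, -0.7, 0.1]
width: 12.2
20.2 [ 464.3 -284.    51.6] [-1.572  0.002  0.055] F [-0.3  0.1  0.1] w 4.6 q [ 0.15  0.75  0.54  1.94 -0.64  0.63  2.74]
```

View pics/s20.png

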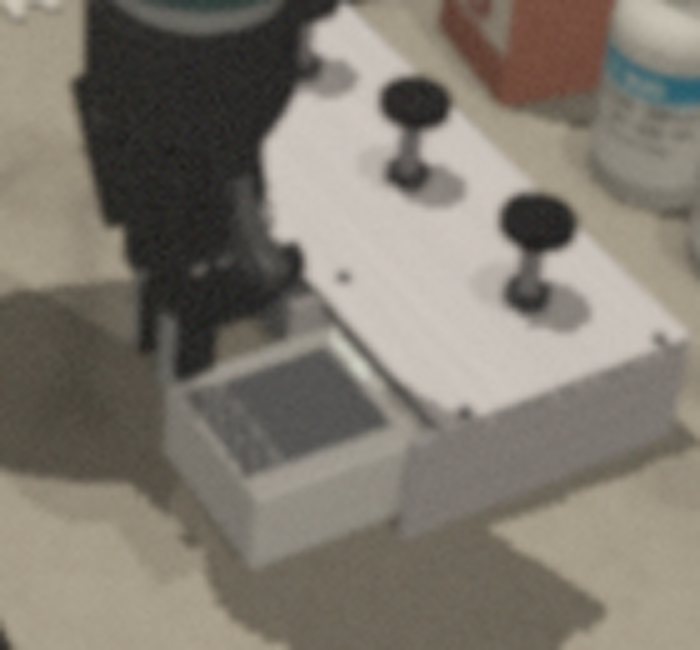

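View pics/w20.png

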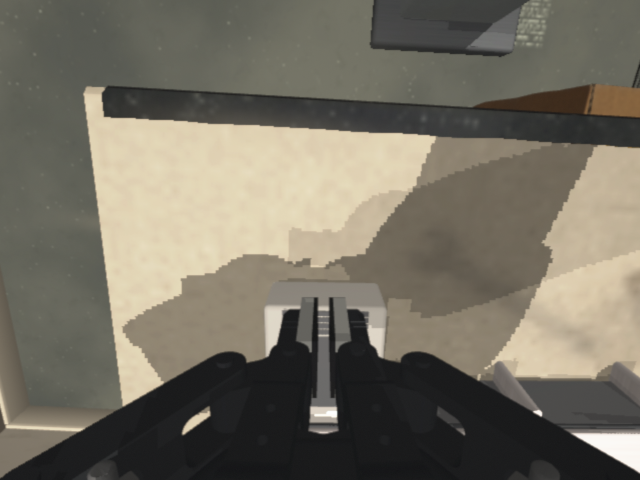

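Run:
```python
from h import *
np.set_printoptions(precision=1,suppress=True)
d=imaging.get_image("side")
o=np.array([557.2,-281,0]);c,s_=np.cos(.0545),np.sin(.0545)
def U(p,z):
    w=ray(d,un(p,5,315,260),z)-o; return np.array([c*w[0]+s_*w[1],-s_*w[0]+c*w[1]])
print(U((167,390),40),U((255,494),40),U((255,565),0)); st()
e=np.array(ctrl.read_state()["eef_pos"])-o;print(c*e[0]+s_*e[1],-s_*e[0]+c*e[1])
```

```text
[-74.2  33.3] [-72.2 -30. ] [-69.2 -29.9]
20.3 [ 464.2 -284.    51.5] [-1.6  0.   0.1] F [ 0.3 -0.1 -1. ] w -0.0 q [ 0.1  0.8  0.5  1.9 -0.6  0.6  2.7]
-93.02508055360313 2.113547499381791
```

```bash
python3 -m inch '[0,-0.3,2.5,0,0,0,0,0,-0.3,5,0,0,0,0,0,-0.3,7,0,0,0,0,0,-0.3,7.5,0,0,0,0,0,-0.3,7.5,0,0,0,0]'|grep -v rot;python3 - <<'E'
from h import *
d=imaging.get_image("side");st()
cv2.imwrite("pics/s21.png",cv2.resize(d["img"][260:390,315:455,::-1],None,fx=5,fy=5,interpolation=cv2.INTER_CUBIC))
E
```

```text
clock: 20.8
eef_pos: [459.8, -284.2, -23.9]
force: [0.0, -0.2, 0.3]
width: 0.2
20.85 [ 460.2 -284.7  -23.1] [-1.572  0.003  0.055] F [-0.2 -0.2 -0.3] w -0.1 q [ 0.24  0.86  0.42  1.97 -0.74  0.47  2.83]
```

View pics/s21.png

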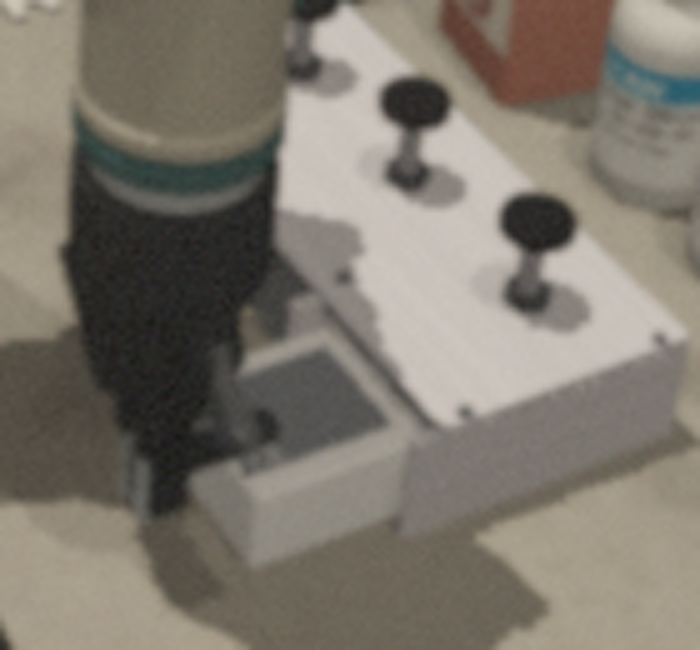

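```bash
python3 -m inch '[0,1,0,0,0,0,0,0,2,0,0,0,0,0,0,3,0,0,0,0,0,0,4,0,0,0,0,0,0,5,0,0,0,0,0,0,5,0,0,0,0,0]'|grep -v rot;python3 - <<'E'
from h import *
d=imaging.get_image("side");st()
cv2.imwrite("pics/s22.png",cv2.resize(d["img"][260:390,315:455,::-1],None,fx=5,fy=5,interpolation=cv2.INTER_CUBIC))
E
```

```text
clock: 21.45
eef_pos: [512.6, -281.2, -23.4]
force: [0.2, 0.4, -0.3]
width: -0.0
21.5 [ 511.8 -281.2  -23.5] [-1.572e+00  1.000e-03  5.600e-02] F [-0.2  0.7 -1.1] w -0.2 q [ 0.17  0.9   0.46  1.86 -0.72  0.56  2.74]
```

View pics/s22.png

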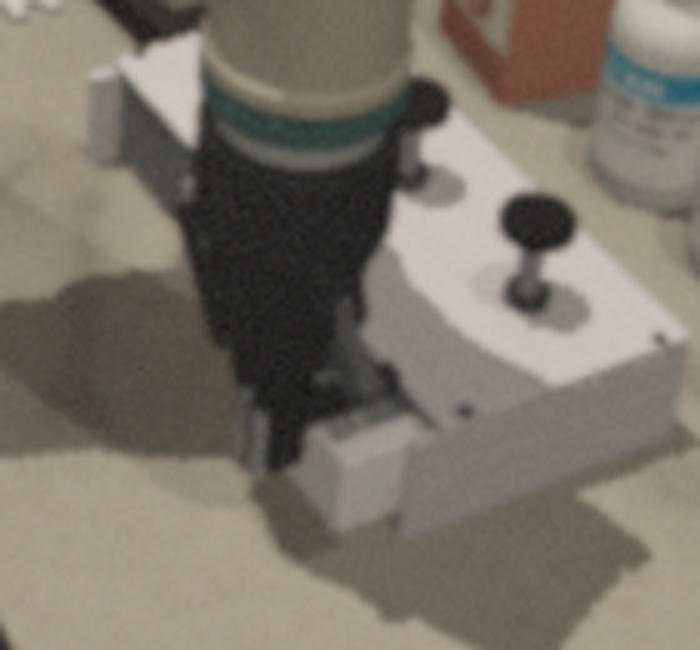

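Run:
```python
from h import *
np.set_printoptions(precision=1,suppress=True)
d=imaging.get_image("side")
o=np.array([557.2,-281,0]);c,s_=np.cos(.0545),np.sin(.0545)
def U(p,z):
    w=ray(d,un(p,5,315,260),z)-o; return np.array([c*w[0]+s_*w[1],-s_*w[0]+c*w[1]])
print(U((341,460),40),U((341,532),0),U((402,537),0),U((415,430),50))
e=np.array(ctrl.read_state()["eef_pos"])-o;print(c*e[0]+s_*e[1],-s_*e[0]+c*e[1])
```

```text
[-33.1 -29.5] [-29.8 -30.3] [ -9.7 -43.2] [ -4.9 -36.8]
-46.10467239651756 2.252214331678713
```

```bash
python3 -m inch '[0,0.8,0,0,0,0,0,0,1.6,0,0,0,0,0,0,1.6,0,0,0,0,0]'|grep -v rot;python3 -m inch '[0,0.6,0,0,0,0,0,0,1.2,0,0,0,0,0,0,1.2,0,0,0,0,0]'|grep -v rot;python3 - <<'E'
from h import *
d=imaging.get_image("side");st()
cv2.imwrite("pics/s23.png",cv2.resize(d["img"][260:390,315:455,::-1],None,fx=5,fy=5,interpolation=cv2.INTER_CUBIC))
E
```

```text
clock: 21.85
eef_pos: [527.6, -280.5, -23.6]
force: [0.3, 0.0, -0.4]
width: -0.2
clock: 22.15
eef_pos: [539.2, -280.0, -23.5]
force: [0.4, 0.2, 0.3]
width: -0.0
22.2 [ 538.9 -280.   -23.5] [-1.572  0.002  0.055] F [-0.1  0.5  1.2] w 0.2 q [ 0.14  0.93  0.49  1.79 -0.71  0.61  2.69]
```

View pics/s23.png

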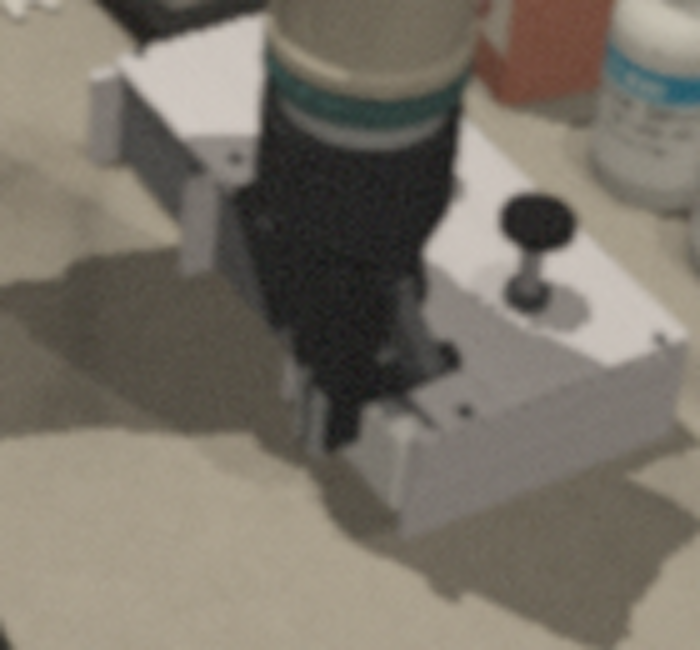

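```bash
python3 -m inch '[0,0.3,0,0,0,0,0,0,0.6,0,0,0,0,0,0,0.6,0,0,0,0,0]'|grep -v rot;python3 -m inch '[0,-1.5,0,0,0,0,0,0,-4,0,0,0,0,0,0,-6,0,0,0,0,0,0,-6,-4,0,0,0,0,0,-6,-9,0,0,0,0,0,-7,-14,0,0,0,0,0,-8,-16,4,0,0,0,0,-8,-16,8,0,0,0,0,-8,-16,12,0,0,0,0,-8,-16,16,0,0,0,0,-8,-16,16,0,0,0]';python3 - <<'E'
from h import *
st()
d=imaging.get_image("side")
cv2.imwrite("pics/s24.png",cv2.resize(d["img"][260:390,315:455,::-1],None,fx=5,fy=5,interpolation=cv2.INTER_CUBIC))
d=imaging.get_image("wrist");cv2.imwrite("pics/w24.png",d["img"][:,:,::-1])
d=imaging.get_image("top");cv2.imwrite("pics/t24.png",d["img"][:,:,::-1])
E
```

```text
clock: 22.5
eef_pos: [543.9, -279.9, -23.5]
force: [-2.2, -1.1, -0.1]
width: -0.3
clock: 23.6
eef_pos: [455.6, -117.2, 136.2]
tool_rot: [-1.566, 0.004, 0.063]
force: [-0.3, 0.1, -0.6]
width: 0.2
23.6 [ 455.6 -117.2  136.2] [-1.566  0.004  0.063] F [-0.3  0.1 -0.6] w 0.2 q [-0.28  0.56  0.7   2.07 -0.55  0.71  2.42]
```

View pics/s24.png

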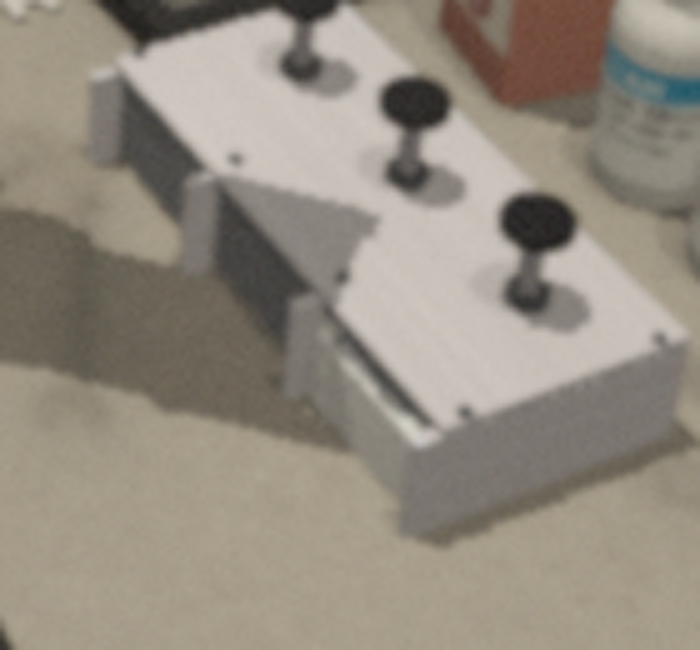

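View pics/w24.png

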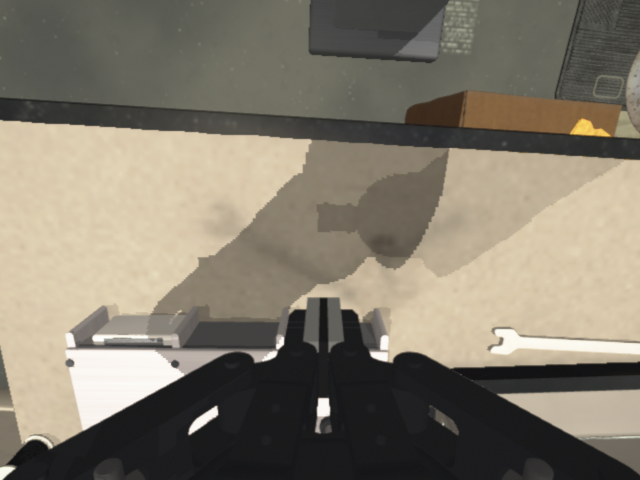

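View pics/t24.png

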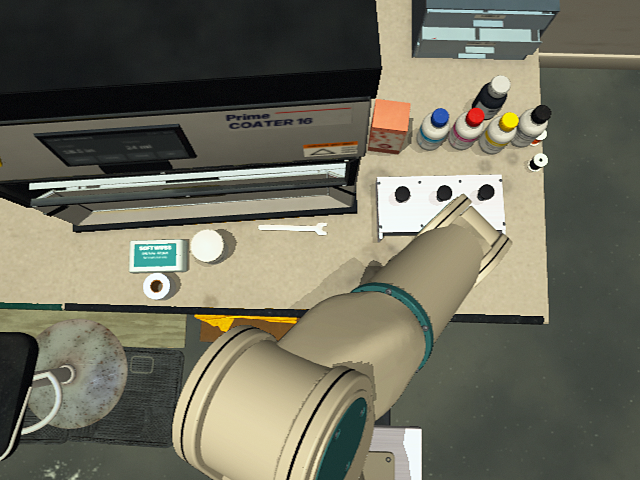

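Run:
```python
from h import *
d=imaging.get_image("wrist");st()
cv2.imwrite("pics/w25.png",cv2.resize(d["img"][295:375,55:205,::-1],None,fx=5,fy=5,interpolation=cv2.INTER_CUBIC))
```

```text
23.8 [ 456.2 -125.5  137. ] [-1.573e+00  1.000e-03  5.400e-02] F [-0.1  0.4  0. ] w -0.1 q [-0.27  0.56  0.7   2.07 -0.55  0.71  2.42]
```

View pics/w25.png

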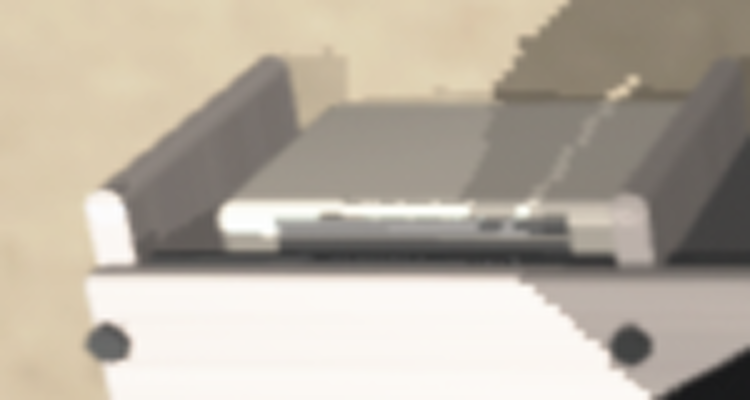

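Run:
```python
from h import *
np.set_printoptions(precision=1,suppress=True)
d=imaging.get_image("wrist")
o=np.array([557.2,-281,0]);c,s_=np.cos(.0545),np.sin(.0545)
def U(p,z):
    w=ray(d,un(p,5,55,295),z)-o; return np.array([c*w[0]+s_*w[1],-s_*w[0]+c*w[1]])
for n,p,z in [('roofedge',(400,270),55),('wall top end',(105,193),55),('wallbase',(270,57),0),('rear bot R',(335,103),0),('rear top R',(222,205),40),('rear top L',(620,205),40),('wall L top inner',(640,260),50),('wallR in',(135,262),50)]: print(n,U(p,z))
```

```text
roofedge [0.4 8.3]
wall top end [-13.7 -36.9]
wallbase [-10.7 -41.5]
rear bot R [ -1.1 -30.7]
rear top R [ -2.7 -28.8]
rear top L [-2.7 38.9]
wall L top inner [ 1.7 45.5]
wallR in [  2.1 -38.3]
```

```bash
python3 -c "
from cell import finish_job
print(finish_job())"
```

```text
the job is handed in; nothing more can be done
None
```

The loose cartridge is in the right bay, nose first, and I handed the job in at about 24 s.

**Finding the bay:**
- The middle feeler stopped hard after about 7 mm, so that bay is full.
- The right feeler sank the full 28 mm or so under about 2.5 N before it hit its end stop, so that bay is empty. I didn't need to press the left one.

**Moving the cartridge:** I gripped it across its width and slid it flat along the bench to the right bay's mouth. I pushed it about halfway in, released it, and pushed it the rest of the way with the closed fingers.

**Last checks, from the pictures after the arm had backed off:**
- The cartridge's rear end sticks out about 3 mm in front of the roof's edge.
- It lies parallel to the bay. My reading puts it about 4 mm off the centre line I had estimated, but the walls read off by about the same amount the same way.
- All three caps are up.
- The jar and the tape roll look unmoved in the top picture; I didn't measure them again.
- The gripper touches nothing.

**What disagreed:**
- **Fingertips:** they are about 39 mm short of the reported TCP when shut, and about 53 mm when open. Both the pictures and the feeler stops showed this, and I allowed for it in every height.
- **Rack position:** the readings from the different cameras differ by 2 to 4 mm.
- **Grip position:** after release, the cartridge sat about 10 mm farther back than I expected, either from a small slip or an error in where I had placed the grip. The final push made up for it.
- **Joint ranges:** joints 5 and 6 came right up to the ends of their ranges at the grasp, so I raised the arm slightly and gripped farther forward.
- **Force:** the highest reading was about 50 N, on the middle feeler.

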